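Brake the stock trolley, load a carton, release the brake

TASK

Push the trolley's brake pedal down, firmly but without crushing its rubber foot, so that the brake stays set when you let go. Then stand the tall white carton from the bench upright in the trolley's empty compartment while the brake holds, and finally flick the pedal fully up again so that the trolley is free to roll. Leave the trolley where it is parked and do not disturb the other stock on the bench.

Things in the scene. Friction and masses are not known exactly. Their poses are not given: they have to be found in the camera images.
- track: fixed aluminium guide track on the bench, 150 mm wide (x), 540 mm long along its y, strip top 8 mm above the bench, side lips 14 mm and end blocks 20 mm high. Its axes are parallel to the trolley's; it is turned at most 0.15 rad in the world.
- cart: grey tray trolley on four wheels, rolls freely (about 1 N) along its y. Origin at bench height under the tray's middle; x across, y along the track, z up. Tray 160 (x) by 200 mm (y), walls 5 mm, floor 47 and rim 92 mm above the bench. A divider at y = -18 mm parts it: the -y compartment already holds two boxes (up to 95 mm above the bench), the +y one is empty.
- bay (a point): centre of the empty compartment's floor (47 mm above the bench); the compartment is 150 mm (x) by 110 mm (y) inside, 45 mm deep. Axes as the trolley's.
- lever_hinge (a point): axis of the brake lever (parallel to trolley x), 58 mm above the bench on the trolley's -y end; the lever points outward along trolley -y. Under it, 55 mm from the axis, a rubber foot on a threaded stem meets the track when the lever value is somewhere between 0.40 and 0.80: it depends on how far the stem is screwed in, is not measured and must be felt.
- brake (a joint): brake lever angle, rad: 0 = fully up (stop), grows as the pedal goes down, limit 1.0; at value j the lever stands 0.45 - j above level. The stiff hinge stays where left: about 5.6 N on the pedal moves it either way; once the foot touches, 4 N more per mm. Push to 11-17 N in all (vertical, mid-pedal), then let go: brake set. Under 10 N it is not; over 19 N the foot is crushed. Released: below 0.12.
- pedal (a point): middle of the upper face of the black pedal, a plate 30 mm wide (trolley x), 42 mm long, 10 mm thick, level when the lever is. It lies 125 mm out from the hinge axis and 27 mm above the lever's line (in the lever's own turning frame): about 135 mm above the bench when up, 45 to 80 mm when down. Its sides are free to be pinched from above, and its underside to be hooked.
- carton: the tall white carton standing loose on the bench, 80 mm (its x) by 50 mm (its y) by 85 mm high, about 0.18 kg. Origin at the centre of its underside.
- bottle: bystander: white plastic bottle, 44 mm across, 105 mm high; origin under its middle.
- jar: bystander: amber jar, 56 mm across, 60 mm high; origin under its middle.
- packet: bystander: flat brown packet 55 by 95 by 28 mm high; origin under its middle.
There are look-alikes about, which are no part of the job. What is shaped like the carton but purple or turquoise is not meant.

How it is judged:
On the way, in this order (a step that is already met when the one before it is completed fails the run):
1. the pedal is down and let go, and the brake foot bears on the track with more than 8 N (contact force between cart and track above 8 N and contact force between each of the fingers, the arm and cart below 0.2 N), for 0.3 s.
2. the carton stands upright in the empty compartment, let go, with the brake still set (x of carton in the frame of bay between -0.055 and 0.055 m and y of carton in the frame of bay between -0.035 and 0.035 m and z of carton in the frame of bay between -0.006 and 0.006 m and angle between carton's own z axis and vertical below 0.12 rad and linear speed of carton below 0.02 m/s and contact force between the fingers and carton below 0.2 N and contact force between cart and track above 6 N), for 0.3 s.
3. the pedal is up again and the foot is off the track (value of joint brake below 0.12 rad and contact force between cart and track below 0.2 N), for 0.2 s.
At the end, for the whole second after the job is handed in: Lever below 0.12 rad with its foot off the track; trolley within 25 mm of its start; carton at rest, let go and within 0.12 rad of upright on the once empty compartment's floor (base within 55 mm across, 35 mm along and 6 mm in height of the floor's centre) (all of step 3 and distance of cart from where it was at the start of the episode below 0.025 m and x of carton in the frame of bay between -0.055 and 0.055 m and y of carton in the frame of bay between -0.035 and 0.035 m and z of carton in the frame of bay between -0.006 and 0.006 m and angle between carton's own z axis and vertical below 0.12 rad and linear speed of carton below 0.02 m/s and contact force between the fingers and carton below 0.2 N); the robot touches nothing.
It fails at once if the brake foot is crushed on the track (more than 35 N at the foot, about 20 N on the pedal) (contact force between cart and track above 35 N).
It fails at once if the trolley is rolled more than 25 mm from where it was parked (distance of cart from where it was at the start of the episode above 0.025 m).
It fails at once if another piece of stock is shoved more than 20 mm or knocked over (distance of any of bottle, jar, packet from where it was at the start of the episode above 0.02 m or angle between any of bottle, jar, packet's own z axis and vertical above 0.3 rad).
It also fails if it takes over 72 s, if anything falls off the work surface, if the arm or the gripper's body presses on something with over 40 N, if the wrist force passes 120 N, or if a joint passes its speed limit or range.

ROBOT

A 7-joint arm with a two-finger parallel gripper is mounted at the origin on the work surface. World frame = base frame: x ahead of the robot, y to its left, z up, the work surface at z = 0. Lengths are in m, angles in rad, forces in N, time in s.
With the tool pointing down it reaches from about 0.35 to 0.9 m from the base axis. Payload 19.9 kg.
Tool frame: the origin (TCP) lies between the finger pads; the fingertips stand 19 mm ahead of it and the grasp point (between the pads) is the TCP; z points along the fingers, x is the direction in which the jaws open and shut, and the axes are right-handed (so a half turn about z gives the same grasp; the last joint's range is limited). The gripper opens to 85 mm and grips with 20 to 120 N. Pads are 22 mm wide; open, the fingers measure 114 mm over their backs; the gripper's body (76 mm by 85 mm) begins 54 mm behind the grasp point. The pads swing forward as they close: fully open they stand 13 mm farther back than shut.
Start: joints at [1.256, 0.417, -0.01, 1.614, 0.005, 1.111, -0.053], TCP at [0.168, -0.602, 0.25] pointing down, gripper open.
Joint ranges: [-2.81, 2.81], [-0.39, 2.02], [-1.27, 1.25], [0.06, 2.57], [-1.19, 4.33], [0.19, 2], [-2.82, 2.82]. Speed limits (rad/s): [1.89, 1.89, 2.39, 2.39, 3.01, 3.01, 3.01].

INTERFACE

Orientations are given as a unit quaternion [w, x, y, z].
In Python, from bench import ctrl gives the robot as it stands.
- The arm moves only by the tool play_rows, never from a script. Its argument "rows" is a list of rows, each a list of 3 entries, a list of its own where there are three numbers: the shift along the tool's x, y, z in units of 0.15 m (1.0 is 0.15 m), then the turn, a rotation vector about the tool's x, y, z in units of 180 degrees (1.0 is 180 degrees), then the gripper command: -1 is shut, 1 is fully open, values between are in proportion. A call has 1 to 12 rows; each row is the pose to reach, as a shift and turn from the pose commanded when the call began, along the tool's axes at that moment, turning the shorter way round; what a row does not reach only later rows make up. A row lasts 1/12 s, in which the tool goes at most 41.7 mm and 7.16 degrees, less where a joint would pass 70% of its speed; a pose out of reach is approached as far as the arm can. A call with a number of a shift or a turn outside -1 to 1 is refused whole. A call with a gripper value outside its range is refused whole. The fingers move at their own pace and stop on an object; "force" is the grip in N (left out, the last holds). Time passes only in rows, so rows that repeat a pose let the fingers close. It gives the time, the measured TCP pose, the force and the opening at its end, in the units of the state.
- ctrl.sense(): the state, without advancing time (a new reading comes with each control period).
- ctrl.camera(name): name is "scene" or "top"; returns a dict with "img" (480x640x3 uint8, red, green, blue), "fov_y" (degrees; the focal length in pixels is half the picture's height over the tangent of half this angle, whatever the lens; pixels are square), "cx", "cy" (the principal point, pixels), "R" (3x3) and "t" (3): a world point X has camera coordinates R X + t. Camera axes: x right, y down, z forward; pixel columns grow to the right and rows downward; lengths in m; the calibration is good to about 2 mm. A picture is of the moment at which its call begins. There is no depth.
- ctrl.hand_in(): hands the job in, once; it reports no verdict.
Trained networks look in the newest picture that a camera, given by its name, has taken for a name from the list of things; names that differ only in an ending like _2 or _b are one class to them, and where a whole thing is asked for, a point or a joint stands for the part that bears it (a point fixed in the world has none). Each returns a list of dicts, best first, with "confidence" (0 to 1); they miss things now and then, are a little off and sometimes report something else, mostly with a low value. They report only what shows in the picture. A call takes as long as a camera call. They do not tell look-alikes from the thing itself.
- ctrl.search_frame(camera, thing): "at" ([column, row] in pixels, amid what is visible of it).
- ctrl.silhouettes(camera, thing): "region" (480x640 bool, what is visible of it) and "at" ([column, row] in pixels, amid what is visible of it).
The state is a dict: "time": time; "joint_positions": joint angles; "joint_vel": joint speeds; "effort": joint torques, N m; "position": TCP position; "tcp_rot": TCP orientation; "force": force on the tool from outside, world axes, zero at the start; "wrist_torque": the same for the moment, N m; "finger_gap": opening from 0.0 (shut) to 1.0 (fully open).
Only numpy, scipy, OpenCV 4.12 (cv2) and the standard library are available. Lean on these libraries where they do the work, as an engineer would, in place of code of your own. Each camera call takes 0.05 s, during which the arm holds its last target.

## Working session

There is one attempt and no reset: what is moved stays moved. The work goes in short steps, Python scripts to look and compute and a tool call to move; the robot and the scene stay as the last step left them, time stands still between calls to the robot, and variables do not carry over. Pictures are saved under pics/ and viewed, and the job is handed in when it is done.

Besides the shell and the picture viewer there is one more tool, called after "Call:" as name([rows], argument=value, ...), one row to a line, values as JSON. play_rows: Moves the arm, as the interface text tells. Its arguments: {"type":"object","properties":{"rows":{"type":"array"},"force":{"type":"number"}},"required":["rows"]}

```bash
ls; mkdir -p pics
python3 - <<'E'
from bench import ctrl
import cv2
for n in("scene","top"):
    c=ctrl.camera(n); cv2.imwrite(f"pics/{n}0.png",c["img"][:,:,::-1]); print(n,c["fov_y"],c["cx"],c["cy"],c["R"],c["t"])
    for th in("cart","track","bay","lever_hinge","pedal","carton","bottle","jar","packet"):
        print(th,[(d["at"],round(d["confidence"],2)) for d in ctrl.search_frame(n,th)])
print(ctrl.sense())
E
```

```text
pics
scene 51.76692174347755 326.5004373939062 241.48984112496203 [[-0.81404772  0.5807808   0.00446977]
 [ 0.36529951  0.51797249 -0.77347318]
 [-0.45153359 -0.62801127 -0.63381327]] [ 0.41021511 -0.18085664  1.41971641]
cart []
track [([315.1, 237.3], 0.72)]
bay [([315.7, 233.1], 0.84), ([369.2, 216.9], 0.29)]
lever_hinge [([313.9, 231.9], 0.9)]
pedal [([232.1, 292.9], 0.62), ([266.7, 190.1], 0.55)]
carton [([446.1, 306.4], 0.89), ([397.3, 334.0], 0.78), ([500.4, 288.3], 0.64)]
bottle [([319.8, 177.7], 0.63)]
jar [([230.0, 295.5], 0.56)]
packet [([373.0, 216.0], 0.72)]
top 55.83492446602066 322.2895163477866 243.66074844924046 [[ 0.0261732  -0.99939957 -0.02270363]
 [-0.99556303 -0.02400583 -0.09098342]
 [ 0.09038378  0.02498422 -0.99559357]] [0.08788947 0.55556069 1.00687534]
cart []
track [([385.6, 243.9], 0.88)]
bay [([363.3, 239.7], 0.91)]
lever_hinge [([359.6, 241.1], 0.93)]
pedal [([446.9, 233.5], 0.94)]
carton [([197.0, 338.7], 0.9), ([213.8, 286.1], 0.6), ([217.3, 231.9], 0.58)]
bottle [([448.8, 323.7], 0.67)]
jar [([344.9, 148.4], 0.9)]
packet [([368.6, 326.0], 0.84)]
{'time': 1.0, 'joint_positions': array([ 1.25647382,  0.41737529, -0.01033175,  1.61359802,  0.00469263,
        1.11068291, -0.05299604]), 'joint_vel': array([-0.00132786,  0.00107044,  0.00217243,  0.00167762, -0.00073426,
       -0.00155511, -0.00084787]), 'effort': array([ 5.89389538e-05, -8.64210749e+01,  6.77953307e-01, -4.35213768e+01,
        1.90990360e-02,  1.85251432e-03, -1.09327111e-04]), 'position': array([ 0.16842733, -0.6018666 ,  0.2502762 ]), 'tcp_rot': array([-4.25343365e-06,  7.96706404e-01, -6.04366532e-01, -2.09473922e-05]), 'force': array([-0.27765264,  0.32993847,  0.06123592]), 'wrist_torque': array([0.02550349, 0.05433606, 0.03169649]), 'finger_gap': 0.9976432656432495}
```

View pics/scene0.png

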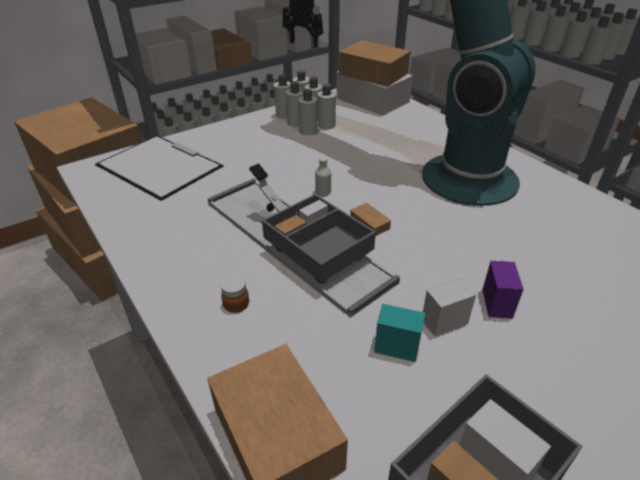

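View pics/top0.png

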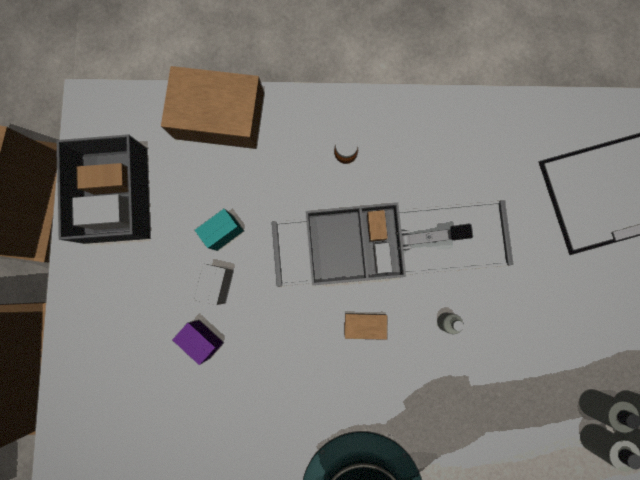

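The scene shows three carton-shaped items. The purple one is at top (197,340) and scene (503,288). The turquoise one is at top (218,230) and scene (400,332). The white one is at top (212,285) and scene (450,306), and only it fits the description. I'll confirm it in enlarged crops.

```bash
cat > h.py <<'E'
import numpy as np, cv2
from bench import ctrl
def cam(n):
    c=ctrl.camera(n); c["f"]=240/np.tan(np.radians(c["fov_y"]/2)); c["R"]=np.array(c["R"]); c["t"]=np.array(c["t"]); return c
def proj(c,X):
    p=np.atleast_2d(X)@c["R"].T+c["t"]; return np.c_[c["cx"]+c["f"]*p[:,0]/p[:,2], c["cy"]+c["f"]*p[:,1]/p[:,2]]
def ray(c,uv):
    d=c["R"].T@np.array([(uv[0]-c["cx"])/c["f"],(uv[1]-c["cy"])/c["f"],1]); return -c["R"].T@c["t"],d
def onz(c,uv,z):
    o,d=ray(c,uv); return o+d*(z-o[2])/d[2]
def tri(c1,u1,c2,u2):
    o,d=ray(c1,u1);p,e=ray(c2,u2)
    s=np.linalg.lstsq(np.c_[d,-e],p-o,rcond=None)[0]; a=o+d*s[0];b=p+e*s[1]; return (a+b)/2,np.linalg.norm(a-b)
def crop(c,x0,y0,w,h,k,name):
    cv2.imwrite(name,cv2.resize(c["img"][y0:y0+h,x0:x0+w,::-1],None,fx=k,fy=k,interpolation=cv2.INTER_CUBIC))
E
python3 - <<'E'
from h import *
s=cam("scene");t=cam("top")
crop(t,170,200,90,90*1+30,5,"pics/c1.png"); crop(s,360,250,180,120,4,"pics/c2.png")
crop(t,265,190,260,110,3,"pics/c3.png"); crop(s,200,160,210,150,3.8,"pics/c4.png")
E
```

```text
(no output)
```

View pics/c1.png

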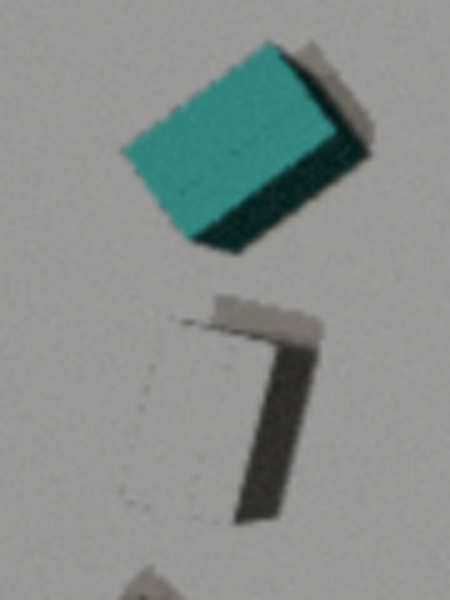

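View pics/c2.png

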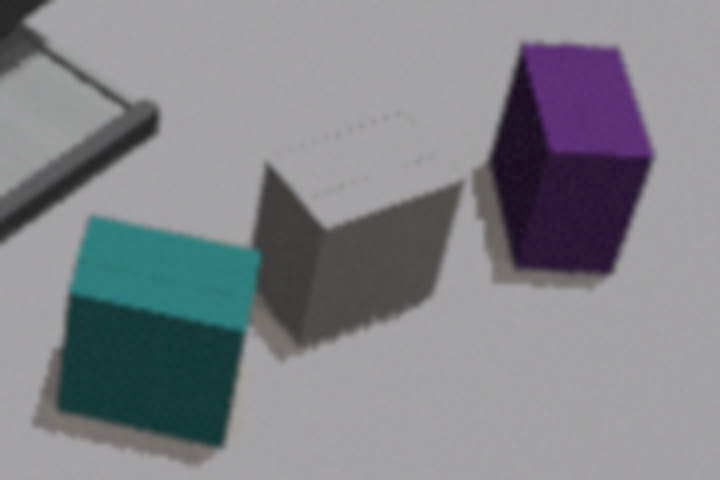

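View pics/c3.png

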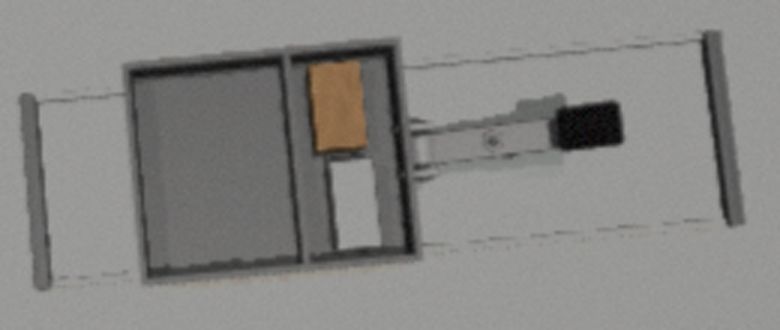

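View pics/c4.png

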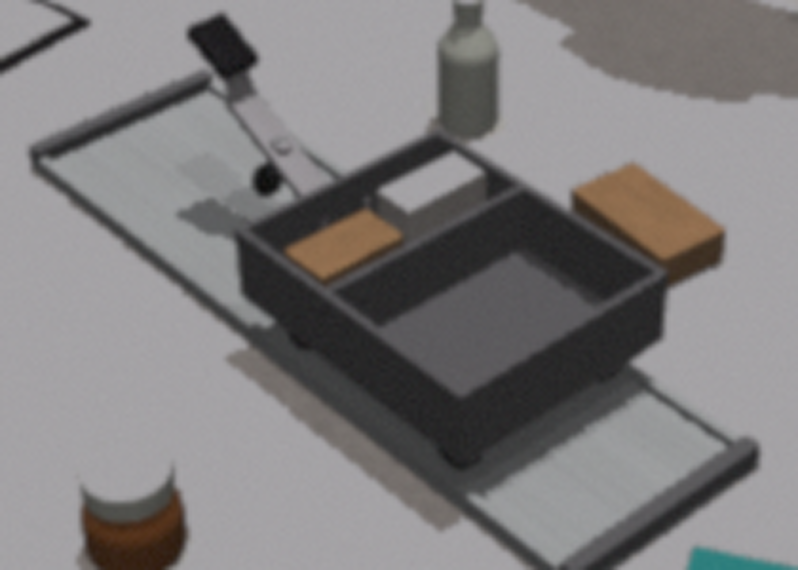

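The crops confirm the white carton. It has a plain white top, with its long side roughly along world x. Next I fit the poses of the trolley, carton and pedal from both views.

```bash
cat > fit.py <<'E'
from h import *
from scipy.optimize import least_squares
s=cam("scene");t=cam("top")
def fit(pts,g):
    # pts: (cam, local xyz, uv); params x,y,z,yaw
    def X(p,l): c,q=np.cos(p[3]),np.sin(p[3]); return np.array([p[0]+c*l[0]-q*l[1],p[1]+q*l[0]+c*l[1],p[2]+l[2]])
    r=lambda p:np.concatenate([proj(c,X(p,l))[0]-u for c,l,u in pts])
    o=least_squares(r,g,loss="soft_l1"); return o.x,np.round(r(o.x).reshape(-1,2),1)
a,b=.08,.1
P=[(t,(a,b,.092),(306.7,211)),(t,(a,-b,.092),(398.3,203.3)),(t,(-a,-b,.092),(404.3,275.7)),(t,(-a,b,.092),(313.3,284)),
(s,(a,-b,.092),(262.6,221.8)),(s,(-a,-b,.092),(315,195)),(s,(-a,b,.092),(375,231)),(s,(a,b,.092),(321,265))]
cart,r=fit(P,[.5,0,0,0]);print("cart",cart,r.tolist())
a,b,h=.04,.025,.085
P=[(t,(a,b,h),(204.4,263.6)),(t,(a,-b,h),(225.4,269.2)),(t,(-a,-b,h),(217.2,304.4)),(t,(-a,b,h),(194.4,299.4)),(t,(a,-b,0),(233.6,270)),(t,(-a,-b,0),(226,303.4)),
(s,(a,-b,h),(426.75,290)),(s,(a,b,h),(441.25,307.5)),(s,(-a,b,h),(475.75,295)),(s,(-a,-b,h),(460.75,278)),(s,(a,b,0),(435,337)),(s,(-a,b,0),(469.25,323)),(s,(a,-b,0),(423.25,312.5))]
car,r=fit(P,[.4,.3,0,0]);print("carton",car,r.tolist())
# pedal upper-face
a,b=.015,.021
for n,c in(("s",s),("t",t)):
    for e in (-.1,): pass
th=cart[3]
def W(l): return np.array([cart[0]+np.cos(th)*l[0]-np.sin(th)*l[1],cart[1]+np.sin(th)*l[0]+np.cos(th)*l[1],l[2]])
for dy in(.10,.105,.11,.115,.12):
    A=.45; o=.125*np.cos(A)-.027*np.sin(A); z=.058+.125*np.sin(A)+.027*np.cos(A)
    w=W((0,-dy-o,z)); print(dy,w,proj(t,w),proj(s,w))
print("tri pedal",tri(t,(461,231.5),s,(258.5,172)))
print("tri via centre",tri(t,(446.9+14,232),s,(258.7,171.8)))
for nm in("bottle","jar","packet"):
    a=ctrl.search_frame("top",nm)[0]["at"];b=ctrl.search_frame("scene",nm)[0]["at"];print(nm,tri(t,a,s,b))
E
python3 fit.py
```

```text
cart [ 0.54946528  0.02875271 -0.00504924  0.11743288] [[-0.7, 0.2], [-0.0, -0.8], [2.0, 0.9], [-0.7, 1.2], [-1.1, -0.6], [-0.1, -0.4], [0.1, 1.7], [-0.4, 0.5]]
carton [ 0.45375773  0.34025579 -0.00198324 -0.19264384] [[-1.5, 0.4], [-0.1, -0.2], [-0.7, 1.1], [-0.5, 1.0], [0.2, 0.3], [-0.2, 0.5], [-0.6, -0.3], [-0.1, -0.4], [0.4, -0.6], [-0.4, -0.1], [-0.4, -0.1], [-1.4, 1.2], [-2.6, 6.9]]
0.1 [ 0.57299302 -0.17067605  0.13668276] [[455.63892475 232.20358566]] [[261.72126832 172.1369768 ]]
0.105 [ 0.57357884 -0.17564161  0.13668276] [[458.10472217 231.97381281]] [[260.47384287 171.31933976]]
0.11 [ 0.57416465 -0.18060718  0.13668276] [[460.57090155 231.74400436]] [[259.23241453 170.50563358]]
0.115 [ 0.57475047 -0.18557274  0.13668276] [[463.03746296 231.51416032]] [[257.99694016 169.69582999]]
0.12 [ 0.57533628 -0.1905383   0.13668276] [[465.5044065  231.28428066]] [[256.76737701 168.88990097]]
tri pedal (array([ 0.5753216 , -0.18286313,  0.13179616]), np.float64(6.666400021615824e-05))
tri via centre (array([ 0.57448822, -0.18276917,  0.13203668]), np.float64(0.0006234644189892211))
bottle (array([ 0.3884274 , -0.18032025,  0.04311878]), np.float64(0.0031950262531650485))
jar (array([0.7750774 , 0.04856725, 0.02325957]), np.float64(0.0029054439640095546))
packet (array([ 0.53454563, -0.07182088, -0.15341879]), np.float64(0.3659707443832105))
```

Run:
```python
from h import *
s=cam("scene");t=cam("top")
crop(t,400,200,80,60,10,"pics/c5.png"); crop(s,235,150,80,60,10,"pics/c6.png")
```

```text
(no output)
```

View pics/c5.png

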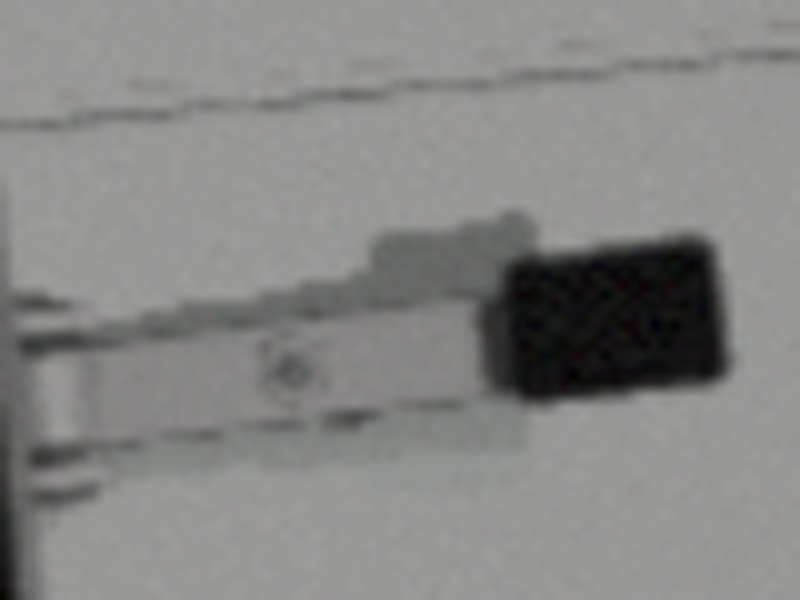

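View pics/c6.png

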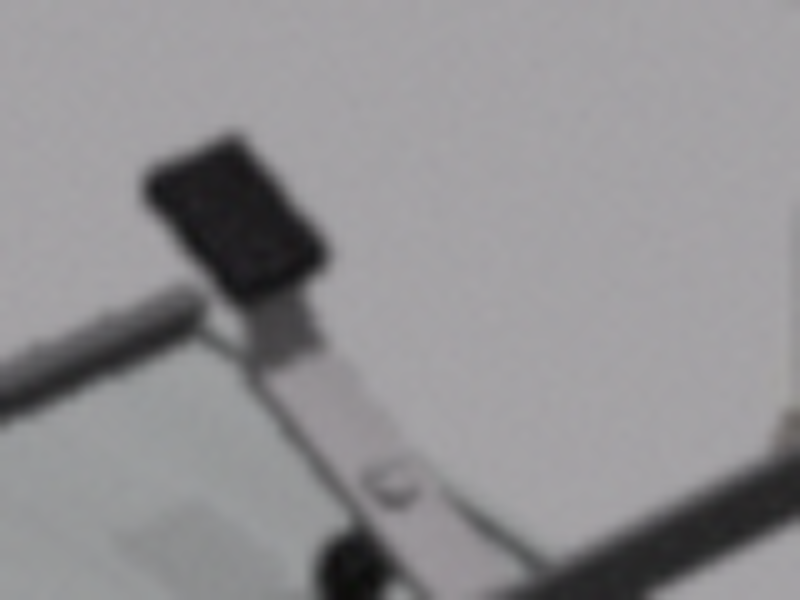

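```bash
cat > plan.py <<'E'
import sys
from h import *
from scipy.spatial.transform import Rotation as Ro
def Rh(h): # tool down, tool x heading h
    x=np.array([np.cos(h),np.sin(h),0]);z=np.array([0,0,-1.]);return np.c_[x,np.cross(z,x),z]
def state():
    s=ctrl.sense();q=s["tcp_rot"];return s,np.array(s["position"]),Ro.from_quat([q[1],q[2],q[3],q[0]]).as_matrix()
def plan(targets):
    s,p,R=state()
    for X,h in targets:
        X=np.array(X);
        if True:
            R2=Rh(h); d=R.T@(X-p); n=max(1,int(np.ceil(abs(d).max()/.1499)))
            rv=Ro.from_matrix(R.T@R2).as_rotvec()
            print("->",X,h,"n",n,"d units/call",np.round(d/n/.15,4),"turn",np.round(rv/np.pi,4),"rows trans",round(np.linalg.norm(d)/.0417,1),"rows turn",round(np.degrees(np.linalg.norm(rv))/7.16,1))
        p,R=X,R2
E
python3 - <<'E'
from plan import *
h0=-1.298
plan([((.5745,-.183,.25),h0),((.5745,-.183,.20),.117)])
s,p,R=state();print(p,R)
E
```

```text
-> [ 0.5745 -0.183   0.25  ] -1.298 n 4 d units/call [-4.899e-01 -8.399e-01  5.000e-04] turn [ 0.  0. -0.] rows trans 14.0 rows turn 0.0
-> [ 0.5745 -0.183   0.2   ] 0.117 n 1 d units/call [0.     0.     0.3333] turn [ 0.      0.     -0.4504] rows trans 1.2 rows turn 11.3
[ 0.16840441 -0.60185828  0.25027451] [[ 2.69419054e-01 -9.63023038e-01 -4.79954625e-05]
 [-9.63023033e-01 -2.69419058e-01  1.00039473e-04]
 [-1.09271209e-04  1.92681958e-05 -9.99999994e-01]]
```

Call:
play_rows([
  [[-0.49, -0.84, 0], [0, 0, 0], -1],
  [[-0.49, -0.84, 0], [0, 0, 0], -1],
  [[-0.49, -0.84, 0], [0, 0, 0], -1],
  [[-0.49, -0.84, 0], [0, 0, 0], -1],
], force=40)

```text
time: 1.93
position: [0.2735, -0.4936, 0.2504]
tcp_rot: [-0.001, 0.798, -0.603, 0.0]
force: [1.4, -0.4, 0.4]
finger_gap: 0.454
```

Call:
play_rows([
  [[-0.49, -0.84, 0], [0, 0, 0], -1],
  [[-0.49, -0.84, 0], [0, 0, 0], -1],
  [[-0.49, -0.84, 0], [0, 0, 0], -1],
  [[-0.49, -0.84, 0], [0, 0, 0], -1],
])

```text
time: 2.27
position: [0.3748, -0.3885, 0.2506]
tcp_rot: [-0.001, 0.798, -0.603, 0.0]
force: [0.4, -0.5, 0.1]
finger_gap: 0.001
```

Call:
play_rows([
  [[-0.49, -0.84, 0], [0, 0, 0], -1],
  [[-0.49, -0.84, 0], [0, 0, 0], -1],
  [[-0.49, -0.84, 0], [0, 0, 0], -1],
  [[-0.49, -0.84, 0], [0, 0, 0], -1],
])

```text
time: 2.6
position: [0.4761, -0.2834, 0.2505]
tcp_rot: [-0.001, 0.798, -0.603, 0.0]
force: [-0.3, -0.5, 0.3]
finger_gap: -0.001
```

Run:
```python
from plan import *
plan([((.5745,-.183,.18),.117)])
s,p,R=state();print(s["time"],p,s["force"])
```

```text
-> [ 0.5745 -0.183   0.18  ] 0.117 n 1 d units/call [-0.4639 -0.8132  0.4718] turn [-5.00e-04 -2.00e-04 -4.49e-01] rows trans 3.8 rows turn 11.3
2.6 [ 0.47612106 -0.28336394  0.25054336] [-0.33679032 -0.49161502  0.3163421 ]
```

Call:
play_rows([
  [[-0.464, -0.813, 0.47], [0, 0, -0.45], -1],
  [[-0.464, -0.813, 0.47], [0, 0, -0.45], -1],
  [[-0.464, -0.813, 0.47], [0, 0, -0.45], -1],
  [[-0.464, -0.813, 0.47], [0, 0, -0.45], -1],
  [[-0.464, -0.813, 0.47], [0, 0, -0.45], -1],
  [[-0.464, -0.813, 0.47], [0, 0, -0.45], -1],
  [[-0.464, -0.813, 0.47], [0, 0, -0.45], -1],
  [[-0.464, -0.813, 0.47], [0, 0, -0.45], -1],
  [[-0.464, -0.813, 0.47], [0, 0, -0.45], -1],
  [[-0.464, -0.813, 0.47], [0, 0, -0.45], -1],
  [[-0.464, -0.813, 0.47], [0, 0, -0.45], -1],
  [[-0.464, -0.813, 0.47], [0, 0, -0.45], -1],
])

```text
time: 3.6
position: [0.5717, -0.188, 0.1797]
tcp_rot: [-0.0, 0.998, 0.062, -0.0]
force: [-0.9, 0.7, 0.6]
finger_gap: 0.0
```

Run:
```python
from plan import *
s,p,R=state();print(s["time"],p,s["force"],R)
a=cam("scene");t=cam("top")
crop(t,380,180,120,90,6,"pics/d1.png"); crop(a,220,130,120,90,6,"pics/d2.png")
u=np.array([.117,-.993]); H=np.array([.5627,-.0829])
for o,z in((.1008,.142),(.1008,.15),(.1114,.1241),(.1196,.1051),(.125,.085)):
    w=H+u*o; d=R.T@(np.r_[w,z+.019]-p)/.15; print(o,z,np.round(d,4))
```

```text
3.6 [ 0.57166921 -0.18798691  0.17973652] [-0.87329265  0.68380716  0.63612155] [[ 9.92398520e-01  1.23065742e-01 -3.67724255e-05]
 [ 1.23065746e-01 -9.92398514e-01  1.03907083e-04]
 [-2.37054981e-05 -1.07642661e-04 -9.99999994e-01]]
0.1008 0.142 [ 0.0228 -0.0307  0.1249]
0.1008 0.15 [ 0.0228 -0.0307  0.0716]
0.1114 0.1241 [0.0224 0.04   0.2442]
0.1196 0.1051 [0.022  0.0946 0.3709]
0.125 0.085 [0.0218 0.1307 0.5049]
```

View pics/d1.png

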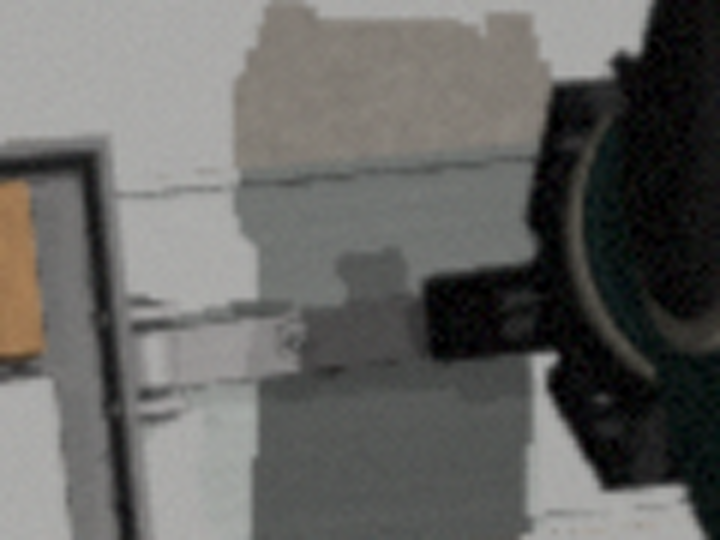

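View pics/d2.png

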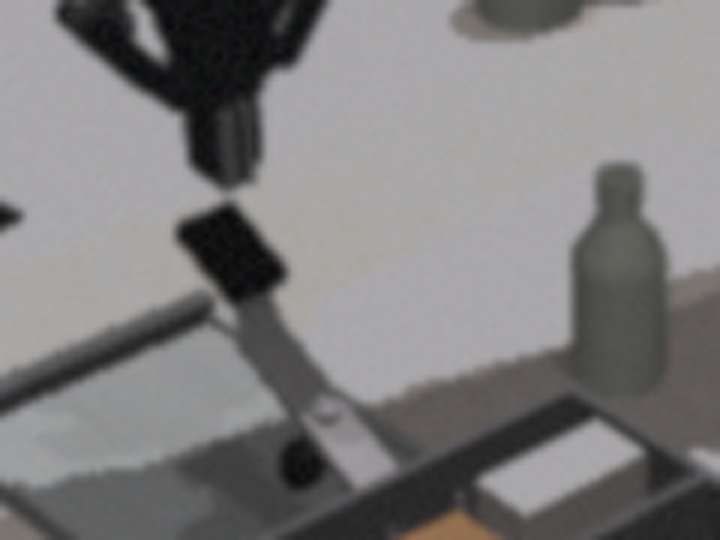

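Call:
play_rows([
  [[0, 0, 0], [0, 0, 0], -1],
  [[0, 0, 0], [0, 0, 0], -1],
])

```text
time: 3.87
position: [0.5717, -0.1878, 0.1798]
tcp_rot: [0.0, 0.998, 0.057, -0.0]
force: [-0.2, -0.5, 0.5]
finger_gap: -0.002
```

```bash
cat > arc.py <<'E'
from plan import *
s,p,R=state();print(s["time"],p,s["force"])
u=np.array([.117,-.993]); H=np.array([.5627,-.0829])
for A in (.45,.35,.25,.15,.05,0,-.05,-.1,-.15,-.2,-.25,-.3,-.35):
    o=.125*np.cos(A)-.027*np.sin(A);z=.058+.125*np.sin(A)+.027*np.cos(A)+.011*np.tan(abs(A))
    w=H+u*o; d=R.T@(np.r_[w,z+.019]-p)/.15; print(A,round(o,4),round(z,4),np.round(d,4))
E
python3 arc.py
```

```text
3.8667 [ 0.5716759  -0.18782842  0.17976444] [-0.15594977 -0.45991485  0.50750779]
0.45 0.1008 0.142 [ 0.0223 -0.0298  0.1251]
0.35 0.1082 0.1302 [0.0225 0.0192 0.2035]
0.25 0.1144 0.1179 [0.0227 0.061  0.2858]
0.15 0.1196 0.105 [0.0228 0.0952 0.3715]
0.05 0.1235 0.0918 [0.0229 0.1214 0.46  ]
0 0.125 0.085 [0.0229 0.1314 0.5051]
-0.05 0.1262 0.0793 [0.023  0.1394 0.5433]
-0.1 0.1271 0.0735 [0.023  0.1452 0.5818]
-0.15 0.1276 0.0677 [0.023  0.149  0.6206]
-0.2 0.1279 0.0619 [0.023  0.1506 0.6594]
-0.25 0.1278 0.056 [0.023  0.15   0.6981]
-0.3 0.1274 0.0503 [0.023  0.1474 0.7367]
-0.35 0.1267 0.0445 [0.023  0.1426 0.775 ]
```

Call:
play_rows([
  [[0.022, -0.03, 0.05], [0, 0, 0], -1],
  [[0.022, -0.03, 0.09], [0, 0, 0], -1],
  [[0.022, -0.03, 0.125], [0, 0, 0], -1],
  [[0.022, -0.005, 0.165], [0, 0, 0], -1],
  [[0.022, 0.019, 0.2], [0, 0, 0], -1],
  [[0.022, 0.04, 0.245], [0, 0, 0], -1],
  [[0.022, 0.061, 0.285], [0, 0, 0], -1],
])

```text
time: 4.45
position: [0.5762, -0.1973, 0.1365]
tcp_rot: [0.0, 0.998, 0.058, 0.0]
force: [0.9, 0.2, 3.6]
finger_gap: 0.001
```

```bash
python3 arc.py
python3 - <<'E'
from plan import *
a=cam("scene");t=cam("top")
crop(t,290,180,200,120,4,"pics/e1.png"); crop(a,220,150,160,120,5,"pics/e2.png")
E
```

```text
4.45 [ 0.57620454 -0.19734625  0.13651737] [0.9418715  0.23695388 3.64630022]
0.45 0.1008 0.142 [-0.0003 -0.0962 -0.1632]
0.35 0.1082 0.1302 [-0.0002 -0.0472 -0.0848]
0.25 0.1144 0.1179 [-0.0001 -0.0055 -0.0025]
0.15 0.1196 0.105 [-0.0001  0.0287  0.0832]
0.05 0.1235 0.0918 [-1.000e-04  5.490e-02  1.717e-01]
0 0.125 0.085 [-1.000e-04  6.490e-02  2.168e-01]
-0.05 0.1262 0.0793 [-1.00e-04  7.28e-02  2.55e-01]
-0.1 0.1271 0.0735 [-1.000e-04  7.870e-02  2.935e-01]
-0.15 0.1276 0.0677 [-1.000e-04  8.240e-02  3.323e-01]
-0.2 0.1279 0.0619 [-1.000e-04  8.400e-02  3.711e-01]
-0.25 0.1278 0.056 [-1.000e-04  8.350e-02  4.098e-01]
-0.3 0.1274 0.0503 [-1.000e-04  8.080e-02  4.484e-01]
-0.35 0.1267 0.0445 [-1.000e-04  7.600e-02  4.867e-01]
```

View pics/e1.png

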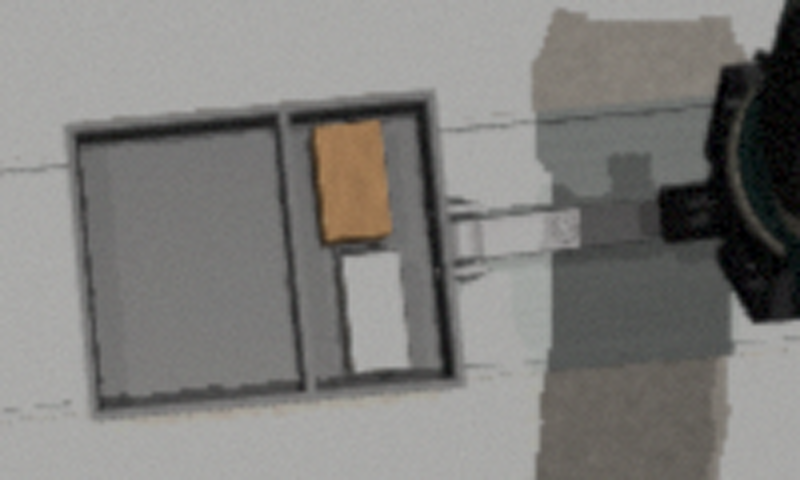

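View pics/e2.png

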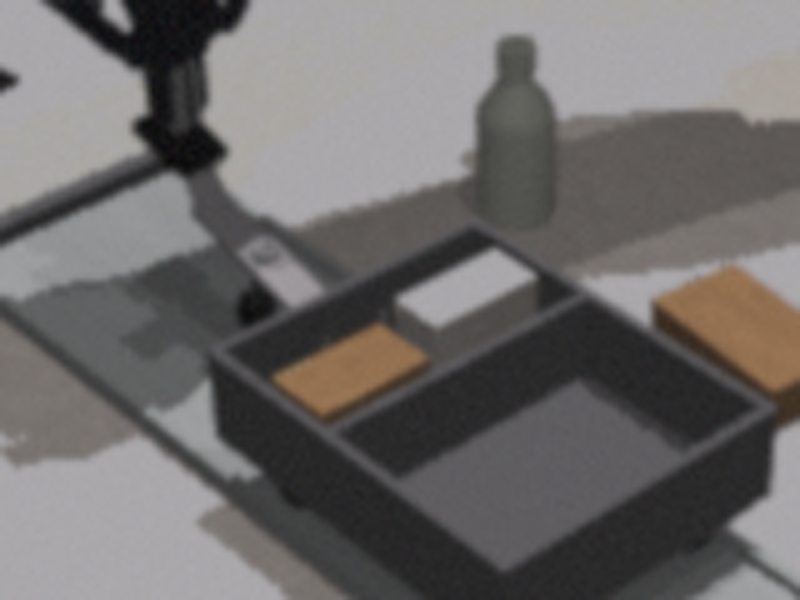

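The trolley has not shifted noticeably: its rim corner is at top (308,212), against (307,211) before. I'll follow the arc further down.

Call:
play_rows([
  [[0, 0.012, 0.04], [0, 0, 0], -1],
  [[0, 0.028, 0.083], [0, 0, 0], -1],
  [[0, 0.04, 0.12], [0, 0, 0], -1],
  [[0, 0.05, 0.155], [0, 0, 0], -1],
  [[0, 0.052, 0.16], [0, 0, 0], -1],
])

```text
time: 4.97
position: [0.5769, -0.2045, 0.1123]
tcp_rot: [-0.0, 0.998, 0.058, -0.0]
force: [0.7, -0.4, 3.6]
finger_gap: 0.003
```

Call:
play_rows([
  [[0, 0.003, 0.013], [0, 0, 0], -1],
  [[0, 0.003, 0.013], [0, 0, 0], -1],
])

```text
time: 5.13
position: [0.5769, -0.2047, 0.1109]
tcp_rot: [-0.0, 0.998, 0.058, -0.0]
force: [0.6, -0.5, 1.8]
finger_gap: 0.0
```

Call:
play_rows([
  [[0, 0.003, 0.013], [0, 0, 0], -1],
  [[0, 0.003, 0.013], [0, 0, 0], -1],
])

```text
time: 5.3
position: [0.577, -0.2051, 0.109]
tcp_rot: [-0.0, 0.998, 0.058, -0.0]
force: [0.6, -0.4, 2.3]
finger_gap: -0.004
```

Call:
play_rows([
  [[0, 0.003, 0.013], [0, 0, 0], -1],
  [[0, 0.003, 0.013], [0, 0, 0], -1],
])

```text
time: 5.47
position: [0.5771, -0.2056, 0.107]
tcp_rot: [-0.0, 0.998, 0.058, -0.0]
force: [0.5, -0.6, 2.7]
finger_gap: 0.0
```

Call:
play_rows([
  [[0, 0.003, 0.013], [0, 0, 0], -1],
  [[0, 0.003, 0.013], [0, 0, 0], -1],
])

```text
time: 5.63
position: [0.5771, -0.206, 0.105]
tcp_rot: [-0.0, 0.998, 0.058, -0.0]
force: [-0.2, -1.4, 1.7]
finger_gap: -0.003
```

Call:
play_rows([
  [[0, 0.002, 0.013], [0, 0, 0], -1],
  [[0, 0.002, 0.013], [0, 0, 0], -1],
])

```text
time: 5.8
position: [0.5772, -0.2069, 0.1033]
tcp_rot: [0.0, 0.998, 0.058, 0.0]
force: [-1.6, -2.8, 5.9]
finger_gap: 0.001
```

Call:
play_rows([
  [[0, 0.001, 0.007], [0, 0, 0], -1],
  [[0, 0.001, 0.007], [0, 0, 0], -1],
  [[0, 0.001, 0.007], [0, 0, 0], -1],
])

```text
time: 6.05
position: [0.5773, -0.2072, 0.1026]
tcp_rot: [0.0, 0.998, 0.058, 0.0]
force: [-2.2, -3.9, 7.9]
finger_gap: -0.0
```

Run:
```python
from plan import *
s,p,R=state();print(s["time"],p,s["force"],s["wrist_torque"])
a=cam("scene");t=cam("top")
crop(t,290,180,200,120,4,"pics/f1.png"); crop(a,220,150,160,120,5,"pics/f2.png")
```

```text
6.05 [ 0.57731203 -0.20719364  0.10258161] [-2.22642563 -3.92523047  7.86187972] [-0.6921648   0.32936725 -0.0335879 ]
```

View pics/f1.png

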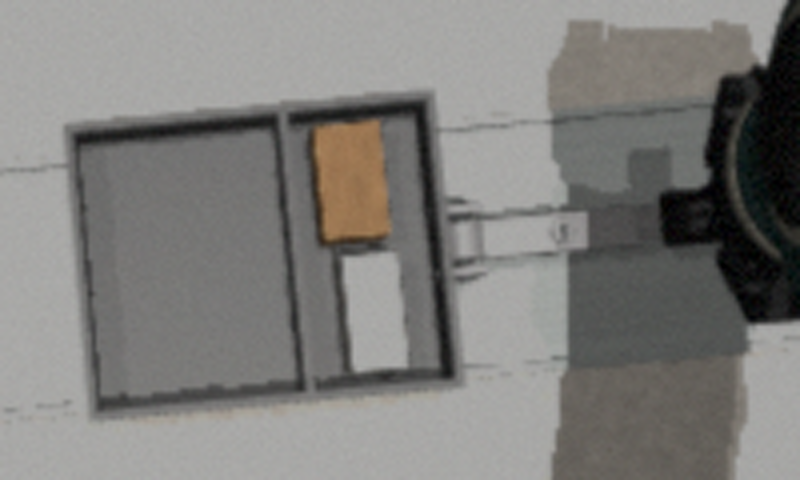

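View pics/f2.png

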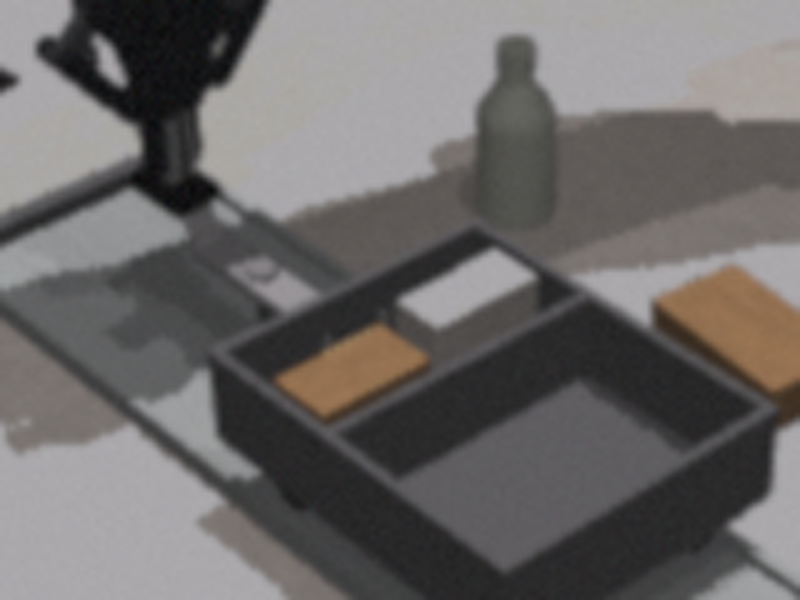

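Call:
play_rows([
  [[-0.002, 0.003, 0.003], [0, 0, 0], -1],
  [[-0.002, 0.003, 0.005], [0, 0, 0], -1],
  [[-0.002, 0.003, 0.005], [0, 0, 0], -1],
])

```text
time: 6.4
position: [0.5774, -0.2075, 0.1021]
tcp_rot: [0.0, 0.998, 0.058, 0.0]
force: [-1.8, -2.9, 11.5]
finger_gap: -0.001
```

Run:
```python
from plan import *
s,p,R=state();print(s["time"],p,s["force"],s["wrist_torque"])
```

```text
6.4 [ 0.57735641 -0.20754579  0.10214559] [-1.75403903 -2.92956952 11.54266941] [-0.53810977  0.38879142 -0.01831759]
```

Call:
play_rows([
  [[-0.001, 0.002, 0.003], [0, 0, 0], -1],
  [[-0.001, 0.002, 0.003], [0, 0, 0], -1],
  [[-0.001, 0.002, 0.003], [0, 0, 0], -1],
])

```text
time: 6.65
position: [0.5773, -0.2078, 0.1018]
tcp_rot: [0.0, 0.998, 0.058, 0.001]
force: [-1.9, -2.8, 12.5]
finger_gap: -0.001
```

Call:
play_rows([
  [[-0.001, 0.002, 0.002], [0, 0, 0], -1],
  [[-0.001, 0.002, 0.004], [0, 0, 0], -1],
  [[-0.001, 0.002, 0.004], [0, 0, 0], -1],
])

```text
time: 6.9
position: [0.5774, -0.2081, 0.1013]
tcp_rot: [0.001, 0.998, 0.058, 0.001]
force: [-0.9, -1.2, 14.7]
finger_gap: 0.0
```

The pedal force is 14.7 N with little sideways load, so I'll let go.

Call:
play_rows([
  [[0, 0, -0.03], [0, 0, 0], -1],
  [[0, 0, -0.1], [0, 0, 0], -1],
  [[0, 0, -0.35], [0, 0, 0], -1],
  [[0, 0, -0.6], [0, 0, 0], -1],
  [[0, 0, -0.8], [0, 0, 0], -1],
  [[0, 0, -0.8], [0, 0, 0], 1],
  [[0, 0, -0.8], [0, 0, 0], 1],
])

```text
time: 7.48
position: [0.5773, -0.2077, 0.2226]
tcp_rot: [0.001, 0.998, 0.058, 0.001]
force: [-0.7, 0.2, -0.7]
finger_gap: 0.274
```

Run:
```python
from plan import *
s,p,R=state();print(s["time"],p,s["force"],s["wrist_torque"])
a=cam("scene");t=cam("top")
crop(t,290,180,200,120,4,"pics/g1.png"); crop(a,220,150,160,120,5,"pics/g2.png")
hc=1.378
plan([((.5774,-.208,.26),.117),((.4538,.3403,.23),hc),((.4538,.3403,.07),hc)])
```

```text
7.4833 [ 0.57730311 -0.20767856  0.22261053] [-0.65664015  0.23356114 -0.70201592] [0.02242621 0.04493334 0.02714072]
-> [ 0.5774 -0.208   0.26  ] 0.117 n 1 d units/call [ 0.007   0.0039 -0.2661] turn [-0.0001  0.0003 -0.0004] rows trans 1.0 rows turn 0.0
-> [0.4538 0.3403 0.23  ] 1.378 n 4 d units/call [-0.0979 -0.9316  0.05  ] turn [ 0.      0.     -0.4014] rows trans 13.5 rows turn 10.1
-> [0.4538 0.3403 0.07  ] 1.378 n 2 d units/call [0.     0.     0.5333] turn [0. 0. 0.] rows trans 3.8 rows turn 0.0
```

View pics/g1.png

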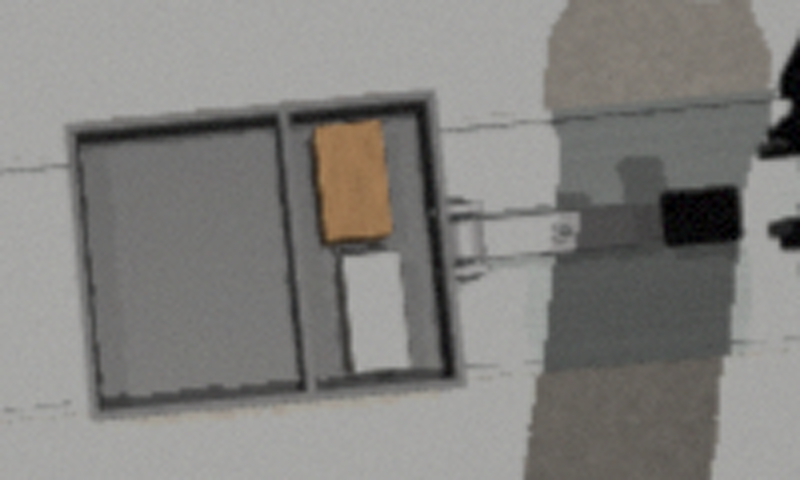

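View pics/g2.png

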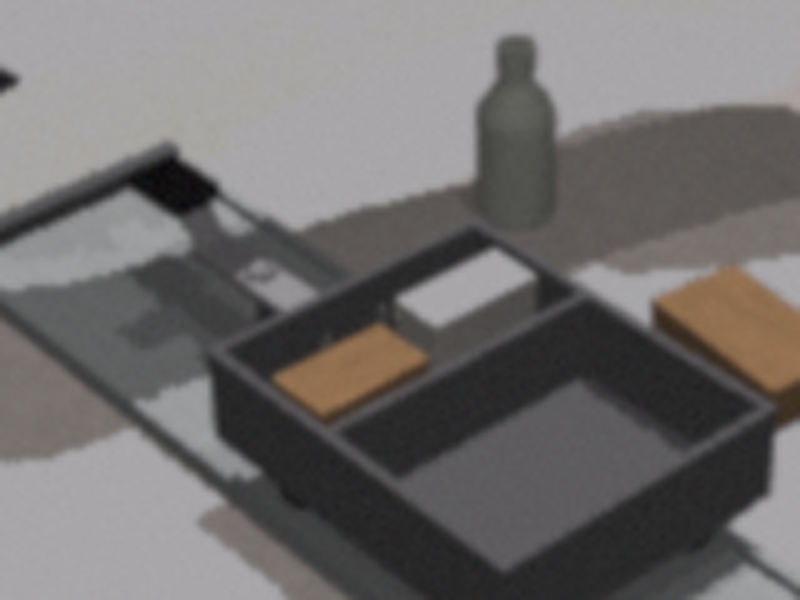

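The pedal stays down and the trolley has not moved. Next I go to the white carton, opening the gripper on the way.

Call:
play_rows([
  [[-0.09, -0.92, -0.1], [0, 0, 0], 1],
  [[-0.09, -0.92, -0.1], [0, 0, 0], 1],
  [[-0.09, -0.92, -0.1], [0, 0, 0], 1],
  [[-0.09, -0.92, -0.1], [0, 0, 0], 1],
])

```text
time: 7.92
position: [0.5459, -0.0662, 0.2353]
tcp_rot: [-0.001, 0.998, 0.061, -0.001]
force: [-0.0, 1.4, 0.1]
finger_gap: 0.992
```

Call:
play_rows([
  [[-0.09, -0.92, 0], [0, 0, 0], 1],
  [[-0.09, -0.92, 0], [0, 0, 0], 1],
  [[-0.09, -0.92, 0], [0, 0, 0], 1],
  [[-0.09, -0.92, 0], [0, 0, 0], 1],
])

```text
time: 8.25
position: [0.5159, 0.0691, 0.235]
tcp_rot: [-0.001, 0.998, 0.061, -0.001]
force: [0.5, 1.9, 0.7]
finger_gap: 0.997
```

Call:
play_rows([
  [[-0.09, -0.92, 0], [0, 0, 0], 1],
  [[-0.09, -0.92, 0], [0, 0, 0], 1],
  [[-0.09, -0.92, 0], [0, 0, 0], 1],
  [[-0.09, -0.92, 0], [0, 0, 0], 1],
])

```text
time: 8.58
position: [0.4862, 0.2045, 0.235]
tcp_rot: [-0.001, 0.998, 0.061, -0.001]
force: [-0.3, 0.1, -0.6]
finger_gap: 1.002
```

Run:
```python
from plan import *
s,p,R=state();print(s["time"],p,s["force"])
plan([((.4538,.3403,.20),1.378)])
```

```text
8.5833 [0.48616836 0.20445185 0.23501628] [-0.2900436   0.07133908 -0.63626071]
-> [0.4538 0.3403 0.2   ] 1.378 n 1 d units/call [-0.1041 -0.9247  0.2353] turn [-0.0008 -0.     -0.4   ] rows trans 3.5 rows turn 10.1
```

Call:
play_rows([
  [[-0.104, -0.925, 0.2], [0, 0, -0.4], 1],
  [[-0.104, -0.925, 0.2], [0, 0, -0.4], 1],
  [[-0.104, -0.925, 0.2], [0, 0, -0.4], 1],
  [[-0.104, -0.925, 0.2], [0, 0, -0.4], 1],
  [[-0.104, -0.925, 0.2], [0, 0, -0.4], 1],
  [[-0.104, -0.925, 0.2], [0, 0, -0.4], 1],
  [[-0.104, -0.925, 0.2], [0, 0, -0.4], 1],
  [[-0.104, -0.925, 0.2], [0, 0, -0.4], 1],
  [[-0.104, -0.925, 0.2], [0, 0, -0.4], 1],
  [[-0.104, -0.925, 0.2], [0, 0, -0.4], 1],
  [[-0.104, -0.925, 0.2], [0, 0, -0.4], 1],
  [[-0.104, -0.925, 0.2], [0, 0, -0.4], 1],
])

```text
time: 9.58
position: [0.4569, 0.3347, 0.2046]
tcp_rot: [-0.001, 0.775, 0.632, -0.001]
force: [-0.8, -0.5, 0.4]
finger_gap: 0.998
```

Run:
```python
from plan import *
s,p,R=state();print(s["time"],p,s["force"],s["joint_positions"])
plan([((.4538,.3403,.07),1.378)])
a=cam("scene");t=cam("top")
crop(t,150,210,160,120,5,"pics/i1.png"); crop(a,360,200,180,150,4,"pics/i2.png")
```

```text
9.5833 [0.45690897 0.33469011 0.20463807] [-0.79951256 -0.53902049  0.39248239] [ 0.06402478  0.55583066 -1.00020072  1.78263682  0.52097619  1.09679102
  0.25255738]
-> [0.4538 0.3403 0.07  ] 1.378 n 1 d units/call [ 0.0329 -0.0262  0.8976] turn [-0.0006  0.0001 -0.0028] rows trans 3.2 rows turn 0.1
```

View pics/i1.png

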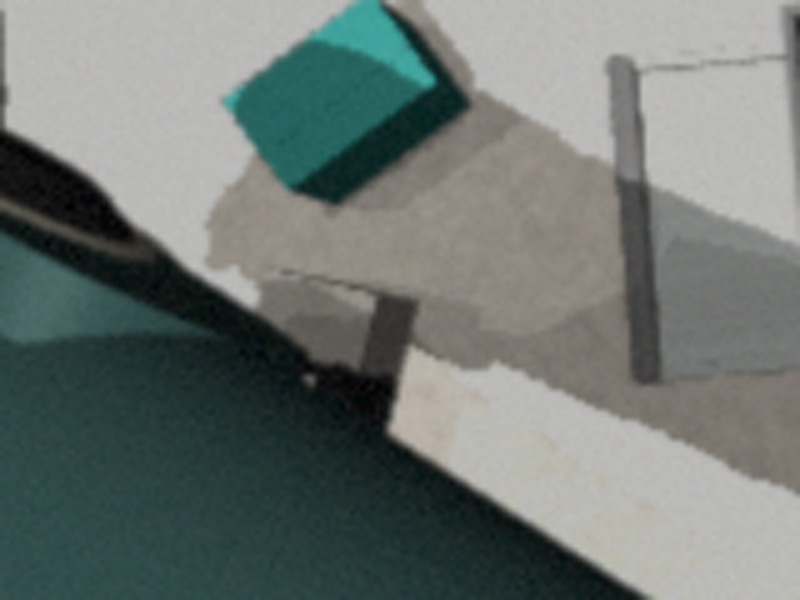

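View pics/i2.png

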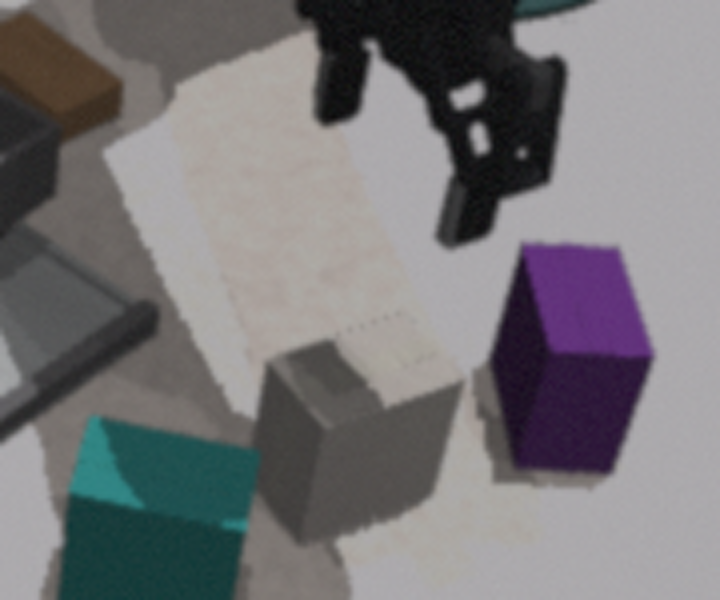

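Run:
```python
from plan import *
t=cam("top");s=cam("scene")
# purple top corners top view from first picture
for uv in((188,322),(222,345),(200,363),(173,340)): print("p",onz(t,uv,.085))
for uv in((195,230),(225,209),(237,226),(208,248)): print("t",onz(t,uv,.085))
e=np.array([.19,.98]);c=np.array([.4538,.3403]); n=np.array([.98,-.19])
for k in(-.057,-.0425,.0425,.057):
  for m in(-.012,.012): print(k,c+e*k+n*m)
```

```text
p [0.37331329 0.38222292 0.085     ]
p [0.32723352 0.30715708 0.085     ]
p [0.28847849 0.35213108 0.085     ]
p [0.3346331  0.41229925 0.085     ]
t [0.57095481 0.37745783 0.085     ]
t [0.61848184 0.3141207  0.085     ]
t [0.58182506 0.28626743 0.085     ]
t [0.5324769  0.34714271 0.085     ]
-0.057 [0.43121 0.28672]
-0.057 [0.45473 0.28216]
-0.0425 [0.433965 0.30093 ]
-0.0425 [0.457485 0.29637 ]
0.0425 [0.450115 0.38423 ]
0.0425 [0.473635 0.37967 ]
0.057 [0.45287 0.39844]
0.057 [0.47639 0.39388]
```

Call:
play_rows([
  [[0.033, -0.026, 0.25], [0, 0, 0], 1],
  [[0.033, -0.026, 0.45], [0, 0, 0], 1],
  [[0.033, -0.026, 0.6], [0, 0, 0], 1],
  [[0.033, -0.026, 0.75], [0, 0, 0], 1],
  [[0.033, -0.026, 0.88], [0, 0, 0], 1],
  [[0.033, -0.026, 0.89], [0, 0, 0], 1],
])

```text
time: 10.28
position: [0.4531, 0.3396, 0.069]
tcp_rot: [-0.0, 0.774, 0.633, -0.002]
force: [-1.0, -0.3, -0.6]
finger_gap: 1.0
```

Run:
```python
from plan import *
s,p,R=state();print(s["time"],p,s["force"],s["joint_positions"])
plan([((.4538,.3403,.07),1.378)])
a=cam("scene")
crop(a,360,200,180,150,4,"pics/j2.png")
```

```text
10.2833 [0.45308287 0.33956855 0.06897526] [-0.96443418 -0.32819087 -0.61192344] [-0.05842707  0.72588487 -0.85191029  1.86572707  0.7006101   0.88521668
  0.11270712]
-> [0.4538 0.3403 0.07  ] 1.378 n 1 d units/call [ 0.0057  0.0037 -0.0069] turn [-0.0009  0.001  -0.0022] rows trans 0.0 rows turn 0.1
```

View pics/j2.png

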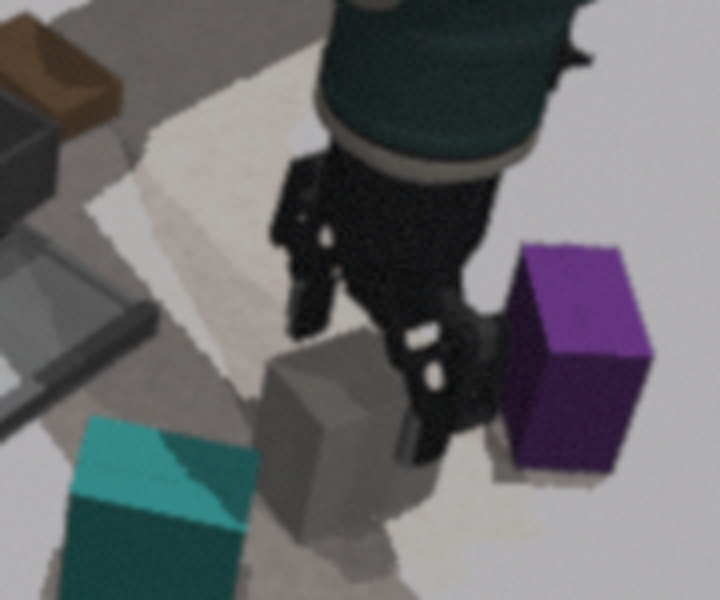

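The fingers straddle the white carton, so I close.

Call:
play_rows([
  [[0.005, 0.003, 0], [0, 0, 0], -1],
  [[0.005, 0.003, 0], [0, 0, 0], -1],
  [[0.005, 0.003, 0], [0, 0, 0], -1],
  [[0.005, 0.003, 0], [0, 0, 0], -1],
  [[0.005, 0.003, 0], [0, 0, 0], -1],
  [[0.005, 0.003, 0], [0, 0, 0], -1],
  [[0.005, 0.003, 0], [0, 0, 0], -1],
], force=35)

```text
time: 10.92
position: [0.4555, 0.3415, 0.0733]
tcp_rot: [0.0, 0.774, 0.633, 0.001]
force: [-1.0, -1.9, 7.7]
finger_gap: 0.576
```

Run:
```python
from plan import *
t=cam("top")
# cart refit with z=0 from latest corners
from scipy.optimize import least_squares
exec(open('fit.py').read().split("a,b=.08")[0].split("s=cam")[1].join(["s=cam",""])) if 0 else None
s=cam("scene")
def X(p,l): c,q=np.cos(p[2]),np.sin(p[2]); return np.array([p[0]+c*l[0]-q*l[1],p[1]+q*l[0]+c*l[1],l[2]])
a,b=.08,.1;k=4;o=np.array([290,180])
P=[(t,(a,b,.092),np.array((67,126))/4+o),(t,(a,-b,.092),np.array((434,92))/4+o),(t,(-a,-b,.092),np.array((462,382))/4+o),(t,(-a,b,.092),np.array((93,416))/4+o)]
o=np.array([220,150])
P+=[(s,(a,-b,.092),np.array((213,352))/5+o),(s,(-a,-b,.092),np.array((475,226))/5+o),(s,(-a,b,.092),np.array((776,408))/5+o)]
r=lambda p:np.concatenate([proj(c,X(p,l))[0]-u for c,l,u in P])
f=least_squares(r,[.55,.03,.1],loss="soft_l1").x; print(f,np.round(r(f).reshape(-1,2),1).tolist())
bay=X(f,(0,.037+.0025,.047)); print("bay",bay)
st,p,R=state();print(st["time"],p,st["force"],st["finger_gap"])
```

```text
[0.55003634 0.02956135 0.11439062] [[-1.2, -1.1], [-0.1, -1.0], [0.7, 0.9], [-1.3, 0.8], [-1.3, -0.9], [0.1, -2.1], [0.1, -0.3]]
bay [0.54552776 0.0688032  0.047     ]
11.0167 [0.4554414  0.34156645 0.07329746] [-1.65659044 -2.06348892  9.0208625 ] 0.5773453458175246
```

Call:
play_rows([
  [[0, 0, -0.1], [0, 0, 0], -1],
  [[0, 0, -0.3], [0, 0, 0], -1],
  [[0, 0, -0.5], [0, 0, 0], -1],
  [[0, 0, -0.7], [0, 0, 0], -1],
  [[0, 0, -0.9], [0, 0, 0], -1],
  [[0, 0, -1.0], [0, 0, 0], -1],
  [[0, 0, -1.0], [0, 0, 0], -1],
])

```text
time: 11.6
position: [0.4556, 0.3423, 0.2266]
tcp_rot: [0.0, 0.774, 0.634, 0.003]
force: [0.9, 0.4, -2.2]
finger_gap: 0.574
```

Run:
```python
from plan import *
s,p,R=state();print(s["time"],p,s["force"],s["joint_positions"],s["finger_gap"])
plan([((.5455,.069,.22),1.687)])
a=cam("scene")
crop(a,340,150,200,150,4,"pics/k2.png")
```

```text
11.6 [0.45555812 0.34228935 0.22659413] [ 0.94952222  0.43570174 -2.2216713 ] [ 0.06358292  0.5338851  -1.01755399  1.75813239  0.50153511  1.12962817
  0.25991155] 0.5744803534973121
-> [0.5455 0.069  0.22  ] 1.687 n 2 d units/call [-0.8341  0.4734  0.021 ] turn [ 0.0015 -0.0009 -0.1001] rows trans 6.9 rows turn 2.5
```

View pics/k2.png

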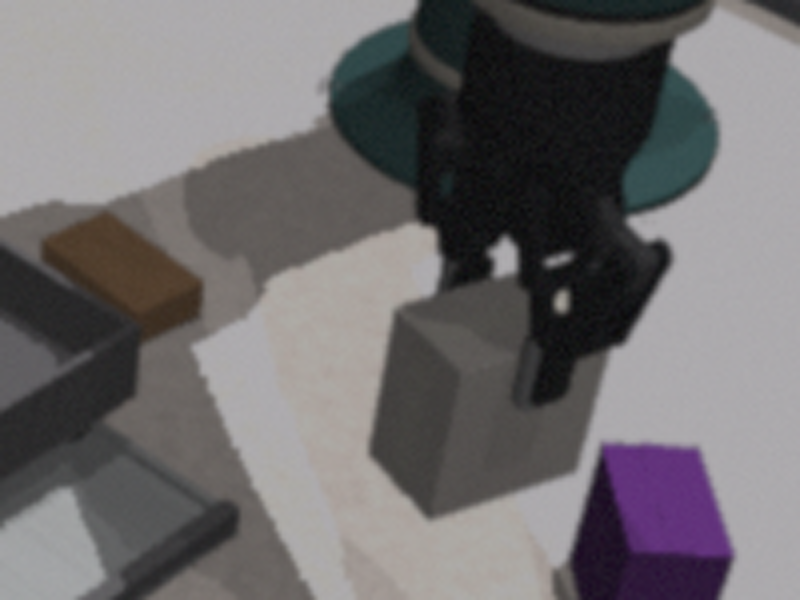

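Call:
play_rows([
  [[-0.2, 0.12, 0.02], [0, 0, 0], -1],
  [[-0.42, 0.24, 0.02], [0, 0, 0], -1],
  [[-0.64, 0.36, 0.02], [0, 0, 0], -1],
  [[-0.83, 0.47, 0.02], [0, 0, 0], -1],
  [[-0.83, 0.47, 0.02], [0, 0, 0], -1],
])

```text
time: 12.07
position: [0.5015, 0.1982, 0.2177]
tcp_rot: [0.001, 0.776, 0.631, -0.002]
force: [0.7, -1.1, -1.6]
finger_gap: 0.582
```

Run:
```python
from plan import *
s,p,R=state();print(s["time"],p,s["force"],s["joint_positions"],s["finger_gap"])
plan([((.5455,.069,.22),1.687)])
```

```text
12.0667 [0.50150063 0.19824965 0.2176522 ] [ 0.74818357 -1.08299938 -1.63976218] [ 0.3662874   0.49154403 -1.02923339  1.83517438  0.47558472  1.09038622
  0.52368076] 0.5819179204357966
-> [0.5455 0.069  0.22  ] 1.687 n 1 d units/call [-0.7833  0.4636 -0.0133] turn [-0.0005  0.0011 -0.1027] rows trans 3.3 rows turn 2.6
```

Call:
play_rows([
  [[-0.2, 0.12, 0], [0, 0, -0.03], -1],
  [[-0.4, 0.24, 0], [0, 0, -0.06], -1],
  [[-0.6, 0.36, -0.01], [0, 0, -0.1], -1],
  [[-0.78, 0.46, -0.01], [0, 0, -0.1], -1],
  [[-0.78, 0.46, -0.01], [0, 0, -0.1], -1],
  [[-0.78, 0.46, -0.01], [0, 0, -0.1], -1],
])

```text
time: 12.57
position: [0.544, 0.0752, 0.2196]
tcp_rot: [-0.001, 0.666, 0.746, -0.001]
force: [0.1, 0.2, -2.0]
finger_gap: 0.582
```

Run:
```python
from plan import *
s,p,R=state();print(s["time"],p,s["force"],s["joint_positions"],s["finger_gap"])
plan([((.5455,.069,.1215),1.687)])
a=cam("scene");t=cam("top")
crop(a,240,130,200,150,4,"pics/l2.png");crop(t,270,170,160,120,5,"pics/l1.png")
```

```text
12.5667 [0.54395776 0.07516011 0.21961182] [ 0.11939976  0.20668208 -1.95155693] [ 0.63475123  0.54133821 -1.092532    1.80939349  0.53103555  1.1242637
  1.0415712 ] 0.5821077428837554
-> [0.5455 0.069  0.1215] 1.687 n 1 d units/call [-0.0422  0.0067  0.6541] turn [-0.0005 -0.0001 -0.0013] rows trans 2.4 rows turn 0.0
```

View pics/l2.png

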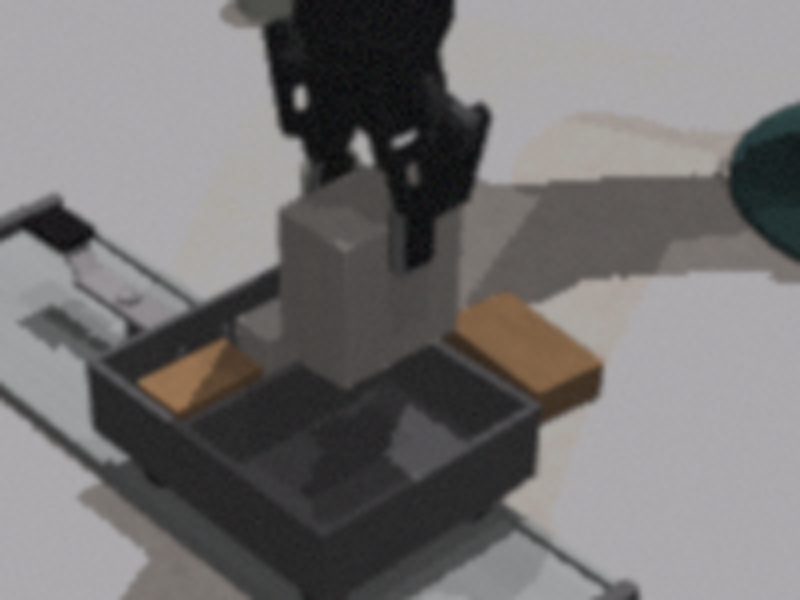

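View pics/l1.png

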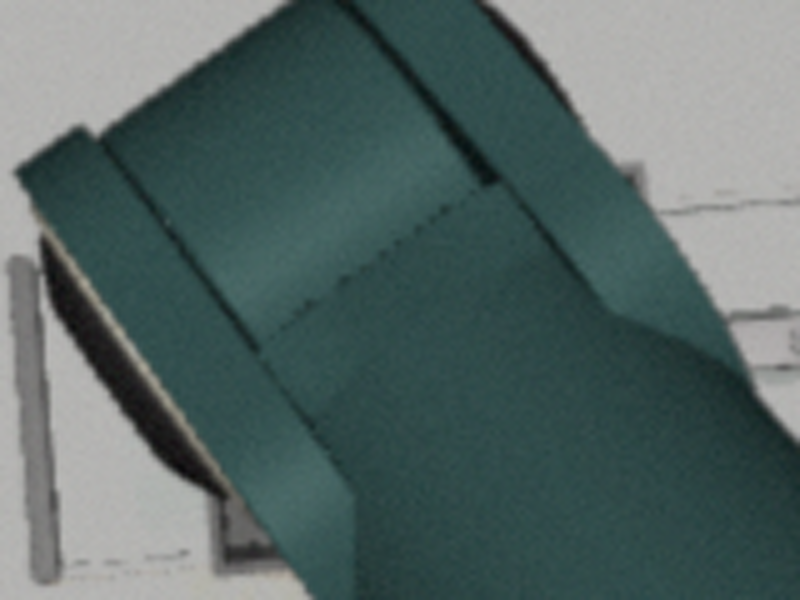

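Call:
play_rows([
  [[-0.03, 0, 0.1], [0, 0, 0], -1],
  [[-0.03, 0, 0.25], [0, 0, 0], -1],
  [[-0.03, 0, 0.4], [0, 0, 0], -1],
  [[-0.03, 0, 0.5], [0, 0, 0], -1],
  [[-0.03, 0, 0.59], [0, 0, 0], -1],
  [[-0.03, 0, 0.61], [0, 0, 0], -1],
  [[-0.03, 0, 0.61], [0, 0, 0], -1],
])

```text
time: 13.25
position: [0.5442, 0.073, 0.1283]
tcp_rot: [-0.001, 0.665, 0.747, -0.0]
force: [0.0, -0.5, -2.1]
finger_gap: 0.579
```

Call:
play_rows([
  [[0, 0, 0.013], [0, 0, 0], -1],
  [[0, 0, 0.02], [0, 0, 0], -1],
  [[0, 0, 0.02], [0, 0, 0], -1],
])

```text
time: 13.5
position: [0.5449, 0.0725, 0.1264]
tcp_rot: [0.0, 0.665, 0.747, 0.0]
force: [0.1, 0.1, -2.2]
finger_gap: 0.575
```

Run:
```python
from plan import *
s,p,R=state();print(s["time"],p,s["force"],s["joint_positions"],s["finger_gap"])
a=cam("scene");t=cam("top")
crop(a,240,130,200,150,4,"pics/m2.png")
```

```text
13.5 [0.54487975 0.07251162 0.12642263] [ 0.08855353  0.11407144 -2.16474159] [ 0.55702928  0.65260921 -0.98633234  1.88301992  0.66025616  0.97227357
  0.95497572] 0.5751865414398952
```

View pics/m2.png

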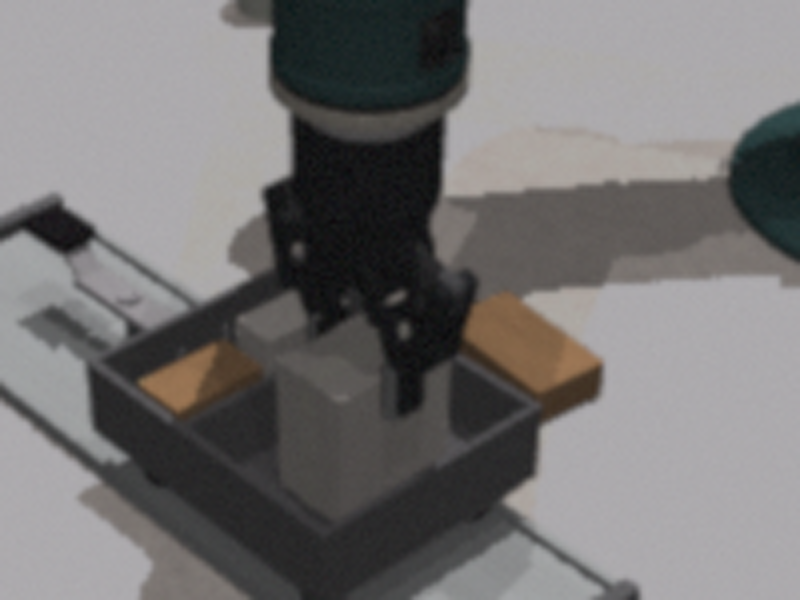

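Call:
play_rows([
  [[0, 0, 0.013], [0, 0, 0], -1],
  [[0, 0, 0.02], [0, 0, 0], -1],
  [[0, 0, 0.02], [0, 0, 0], -1],
])

```text
time: 13.85
position: [0.5445, 0.0724, 0.1228]
tcp_rot: [-0.0, 0.665, 0.747, -0.0]
force: [-0.1, 0.1, -2.8]
finger_gap: 0.579
```

Call:
play_rows([
  [[0, 0, 0.007], [0, 0, 0], -1],
  [[0, 0, 0.013], [0, 0, 0], -1],
  [[0, 0, 0.013], [0, 0, 0], -1],
])

```text
time: 14.1
position: [0.5445, 0.0725, 0.1208]
tcp_rot: [-0.0, 0.665, 0.747, -0.0]
force: [0.7, -0.6, -3.1]
finger_gap: 0.579
```

Call:
play_rows([
  [[0, 0, 0.007], [0, 0, 0], -1],
  [[0, 0, 0.01], [0, 0, 0], -1],
  [[0, 0, 0.01], [0, 0, 0], -1],
])

```text
time: 14.35
position: [0.5446, 0.0728, 0.1203]
tcp_rot: [0.0, 0.665, 0.747, -0.0]
force: [-9.3, -1.7, 16.3]
finger_gap: 0.579
```

Call:
play_rows([
  [[0, 0, 0.007], [0, 0, 0], -1],
  [[0, 0, 0.01], [0, 0, 0], -1],
  [[0, 0, 0.01], [0, 0, 0], -1],
])

```text
time: 14.6
position: [0.5446, 0.0732, 0.1201]
tcp_rot: [0.001, 0.665, 0.747, -0.0]
force: [-18.8, -5.4, 46.8]
finger_gap: 0.578
```

Contact is firm, so I ease off before opening.

Call:
play_rows([
  [[0, 0, -0.008], [0, 0, 0], -1],
  [[0, 0, -0.014], [0, 0, 0], -1],
  [[0, 0, -0.014], [0, 0, 0], -1],
])

```text
time: 14.85
position: [0.5447, 0.0725, 0.1202]
tcp_rot: [0.0, 0.665, 0.747, 0.0]
force: [-4.2, -0.6, 10.1]
finger_gap: 0.577
```

Run:
```python
from plan import *
s,p,R=state();print(s["time"],p,s["force"],s["joint_positions"],s["finger_gap"])
a=cam("scene");t=cam("top")
crop(a,240,130,200,150,4,"pics/n2.png")
```

```text
14.85 [0.54465552 0.07251591 0.12024114] [-4.20036222 -0.58079883 10.12403378] [ 0.55132554  0.66053923 -0.97863762  1.8866613   0.66888442  0.96314736
  0.94874512] 0.576895662608112
```

View pics/n2.png

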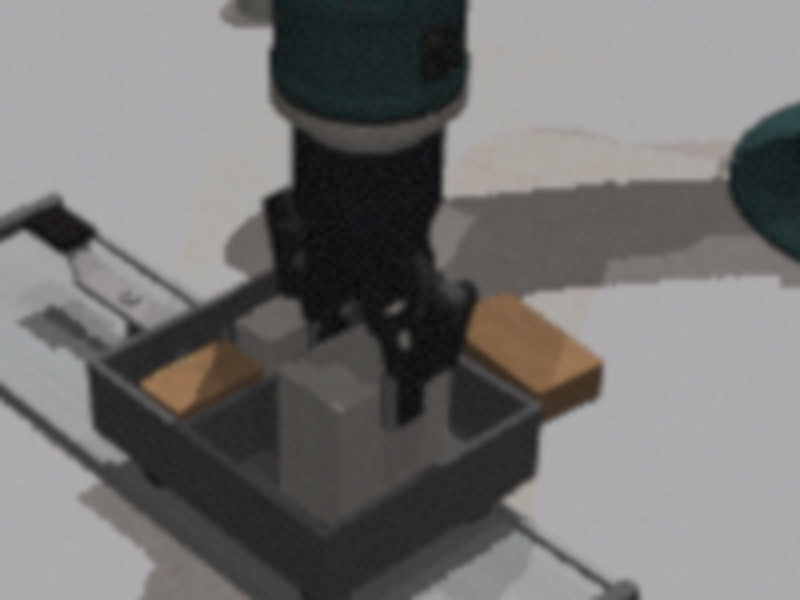

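Call:
play_rows([
  [[0, 0, -0.004], [0, 0, 0], -1],
  [[0, 0, -0.004], [0, 0, 0], 0.7],
  [[0, 0, -0.004], [0, 0, 0], 0.7],
  [[0, 0, -0.004], [0, 0, 0], 0.7],
  [[0, 0, -0.004], [0, 0, 0], 0.7],
  [[0, 0, -0.15], [0, 0, 0], 0.7],
  [[0, 0, -0.35], [0, 0, 0], 0.7],
  [[0, 0, -0.6], [0, 0, 0], 0.7],
  [[0, 0, -0.8], [0, 0, 0], 0.7],
])

```text
time: 15.7
position: [0.5445, 0.0729, 0.2422]
tcp_rot: [-0.0, 0.665, 0.747, 0.0]
force: [0.6, -0.2, 0.1]
finger_gap: 0.849
```

Run:
```python
from plan import *
s,p,R=state();print(s["time"],p,s["force"],s["joint_positions"],s["finger_gap"])
a=cam("scene");t=cam("top")
crop(a,220,130,200,150,4,"pics/o2.png")
plan([((.565,-.08,.25),.9),((.5785,-.21,.20),.117)])
# pedal position from g1 crop
uv=(701/4+290,215/4+180)
print(onz(t,uv,.083))
```

```text
15.7 [0.54449371 0.0729326  0.24215907] [ 0.57589644 -0.19103908  0.11042883] [ 0.65760095  0.51639519 -1.11493171  1.78706475  0.50427187  1.16000652
  1.07074873] 0.8493656831317173
-> [ 0.565 -0.08   0.25 ] 0.9 n 2 d units/call [-0.515   0.0035 -0.0185] turn [ 0.0018 -0.0006  0.2504] rows trans 3.7 rows turn 6.3
-> [ 0.5785 -0.21    0.2   ] 0.117 n 1 d units/call [-0.6229  0.6092  0.3333] turn [0.     0.     0.2492] rows trans 3.4 rows turn 6.3
[ 0.57675407 -0.20556658  0.083     ]
```

View pics/o2.png

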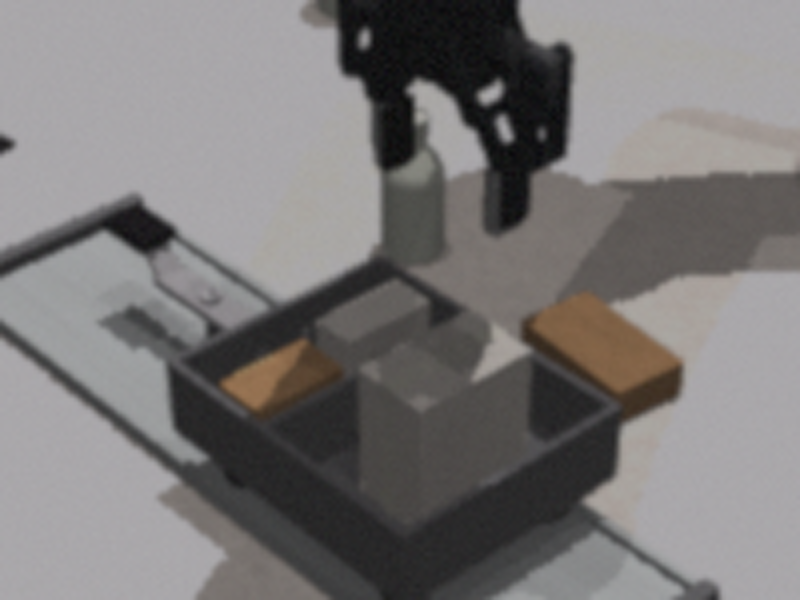

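Call:
play_rows([
  [[-0.2, 0, -0.03], [0, 0, 0.04], 0.7],
  [[-0.4, 0, -0.03], [0, 0, 0.08], 0.7],
  [[-0.6, 0, -0.03], [0, 0, 0.12], 0.7],
  [[-0.8, 0, -0.03], [0, 0, 0.16], 0.7],
  [[-0.98, 0, -0.03], [0, 0, 0.2], 0.7],
  [[-0.98, 0, -0.03], [0, 0, 0.25], 0.7],
  [[-0.98, 0, -0.03], [0, 0, 0.25], 0.7],
])

```text
time: 16.38
position: [0.5614, -0.0755, 0.244]
tcp_rot: [-0.0, 0.903, 0.431, -0.0]
force: [1.3, 1.4, 0.8]
finger_gap: 0.847
```

Run:
```python
from plan import *
s,p,R=state();print(s["time"],p,s["force"],s["joint_positions"],s["finger_gap"])
plan([((.5775,-.207,.20),.117)])
```

```text
16.3833 [ 0.5614344  -0.07545489  0.24401538] [1.28191156 1.41770967 0.79214079] [ 0.78047645  0.46271829 -0.91271642  1.74619584  0.40076055  1.13247971
  0.63420023] 0.8469627061176896
-> [ 0.5775 -0.207   0.2   ] 0.117 n 1 d units/call [-0.614   0.6352  0.2935] turn [-1.000e-04  2.000e-04  2.461e-01] rows trans 3.3 rows turn 6.2
```

Call:
play_rows([
  [[-0.15, 0.15, 0.05], [0, 0, 0.04], 0.7],
  [[-0.3, 0.3, 0.1], [0, 0, 0.08], 0.7],
  [[-0.45, 0.45, 0.15], [0, 0, 0.12], 0.7],
  [[-0.614, 0.635, 0.25], [0, 0, 0.16], 0.7],
  [[-0.614, 0.635, 0.293], [0, 0, 0.2], 0.7],
  [[-0.614, 0.635, 0.293], [0, 0, 0.246], 0.7],
  [[-0.614, 0.635, 0.293], [0, 0, 0.246], 0.7],
  [[-0.614, 0.635, 0.293], [0, 0, 0.246], 0.7],
])

```text
time: 17.05
position: [0.5791, -0.2044, 0.2005]
tcp_rot: [0.0, 0.998, 0.065, -0.0]
force: [-0.2, -0.5, 0.2]
finger_gap: 0.849
```

Run:
```python
from plan import *
s,p,R=state();print(s["time"],p,s["force"],s["joint_positions"],s["finger_gap"])
a=cam("scene");t=cam("top")
crop(a,220,130,200,150,4,"pics/p2.png");crop(t,290,180,200,120,4,"pics/p1.png")
```

```text
17.05 [ 0.57909077 -0.20440111  0.20045822] [-0.17942447 -0.48118969  0.24974521] [ 0.78394329  0.53357053 -0.67318617  1.67218214  0.37057894  1.06731077
  0.12750733] 0.849012373334882
```

View pics/p1.png

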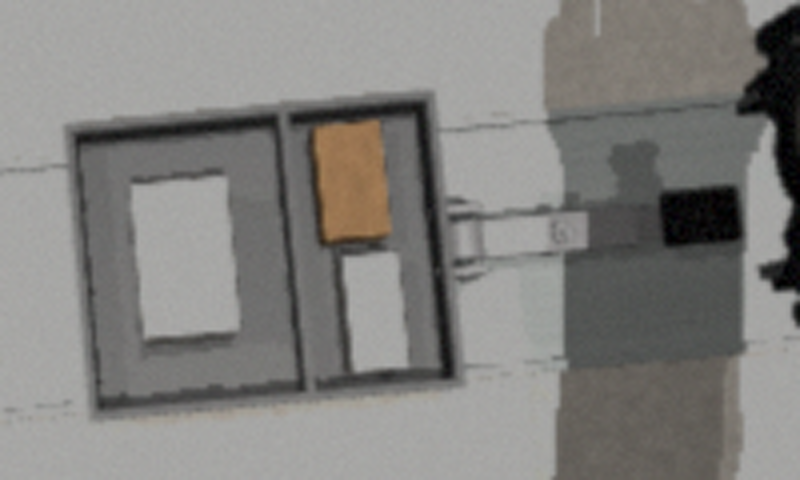

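View pics/p2.png

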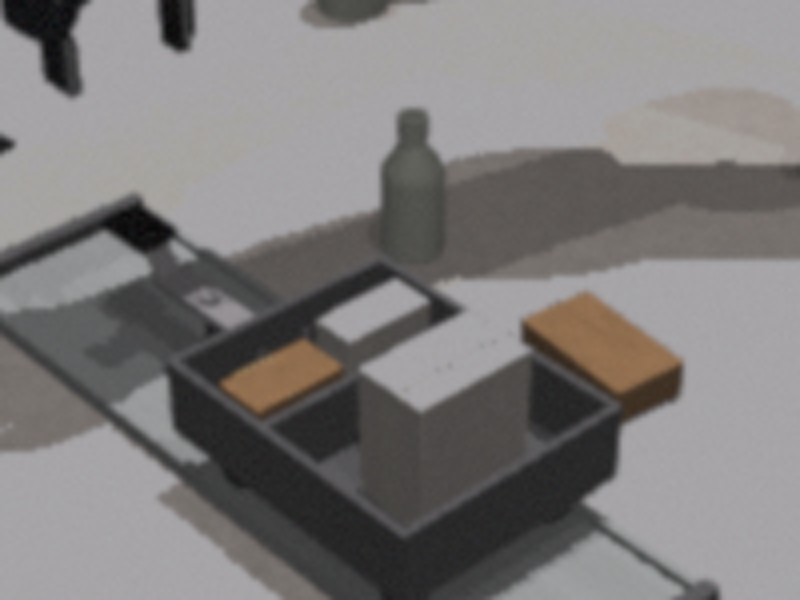

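The carton stands upright near the middle of the compartment, at top (185,258) in the crop. The pedal is still down and the trolley has not moved. Next I pinch the pedal's sides.

Run:
```python
from plan import *
s,p,R=state()
plan([((.577,-.2065,.10),.117),((.577,-.2065,.076),.117)])
```

```text
-> [ 0.577  -0.2065  0.1   ] 0.117 n 1 d units/call [-0.0164  0.0122  0.6717] turn [ 0.     -0.      0.0051] rows trans 2.4 rows turn 0.1
-> [ 0.577  -0.2065  0.076 ] 0.117 n 1 d units/call [0.   0.   0.16] turn [0. 0. 0.] rows trans 0.6 rows turn 0.0
```

Call:
play_rows([
  [[-0.016, 0.012, 0.15], [0, 0, 0.005], 0.7],
  [[-0.016, 0.012, 0.35], [0, 0, 0.005], 0.7],
  [[-0.016, 0.012, 0.5], [0, 0, 0.005], 0.7],
  [[-0.016, 0.012, 0.65], [0, 0, 0.005], 0.7],
  [[-0.016, 0.012, 0.78], [0, 0, 0.005], 0.7],
  [[-0.016, 0.012, 0.83], [0, 0, 0.005], 0.7],
  [[-0.016, 0.012, 0.83], [0, 0, 0.005], 0.7],
])

```text
time: 17.73
position: [0.5762, -0.2064, 0.0748]
tcp_rot: [-0.001, 0.998, 0.057, -0.001]
force: [-0.1, 1.2, -0.2]
finger_gap: 0.847
```

Run:
```python
from plan import *
s,p,R=state();print(s["time"],p,s["force"],s["joint_positions"],s["finger_gap"])
a=cam("scene");t=cam("top")
crop(a,200,110,160,120,5,"pics/q2.png");crop(t,390,180,120,90,6,"pics/q1.png")
```

```text
17.7333 [ 0.57620113 -0.20644326  0.07477213] [-0.08439411  1.22267285 -0.17043139] [ 0.72702935  0.68471085 -0.58938484  1.75216891  0.48317412  0.85623114
  0.03206845] 0.8472571722337269
```

View pics/q2.png

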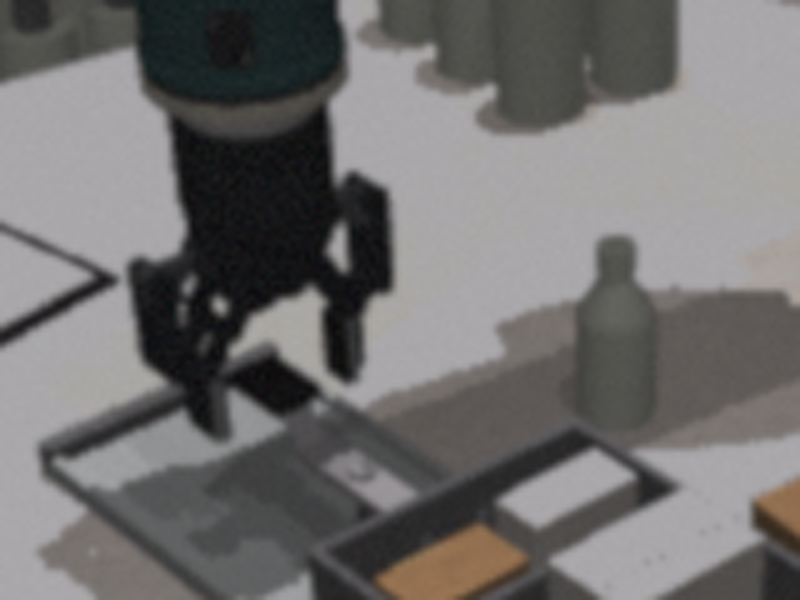

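View pics/q1.png

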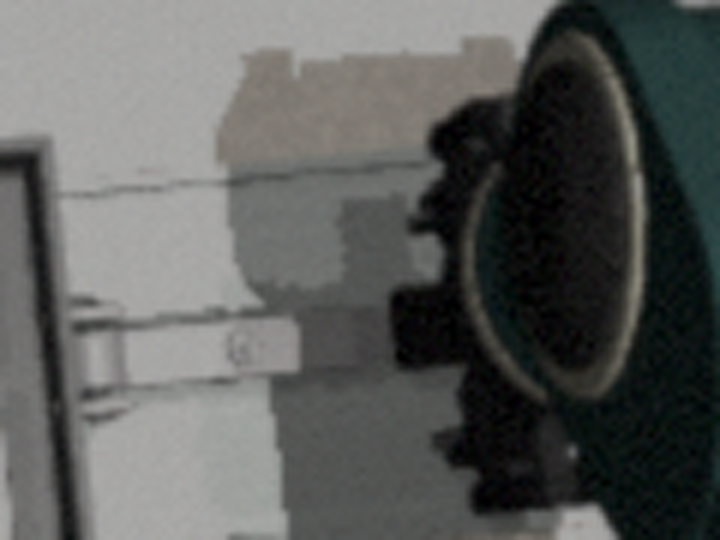

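Call:
play_rows([
  [[0.004, 0, 0], [0, 0, 0], 0.2],
  [[0.004, 0, 0], [0, 0, 0], -0.2],
  [[0.004, 0, 0], [0, 0, 0], -1],
  [[0.004, 0, -0.01], [0, 0, 0], -1],
  [[0.004, 0, -0.02], [0, 0, 0], -1],
  [[0.004, 0, -0.02], [0, 0, 0], -1],
], force=30)

```text
time: 18.33
position: [0.5788, -0.2064, 0.0799]
tcp_rot: [-0.0, 0.998, 0.057, 0.001]
force: [8.3, 1.3, -2.4]
finger_gap: 0.344
```

Call:
play_rows([
  [[0.004, -0.008, -0.04], [0, 0, 0], -1],
  [[0.004, -0.022, -0.083], [0, 0, 0], -1],
  [[0.004, -0.036, -0.122], [0, 0, 0], -1],
  [[0.004, -0.053, -0.162], [0, 0, 0], -1],
  [[0.004, -0.053, -0.162], [0, 0, 0], -1],
])

```text
time: 18.75
position: [0.5779, -0.1984, 0.1047]
tcp_rot: [0.0, 0.998, 0.057, 0.001]
force: [3.5, 1.2, 2.3]
finger_gap: 0.343
```

Run:
```python
from plan import *
s,p,R=state();print(s["time"],p,s["force"],s["joint_positions"],s["finger_gap"])
a=cam("scene");t=cam("top")
crop(a,200,110,200,150,4,"pics/r2.png");crop(t,290,180,200,120,4,"pics/r1.png")
```

```text
18.75 [ 0.57793841 -0.19839974  0.10465489] [3.51168658 1.15197919 2.33285747] [ 0.73179315  0.64166624 -0.61270387  1.74598371  0.45552889  0.89796237
  0.03680228] 0.34321512321268527
```

View pics/r2.png

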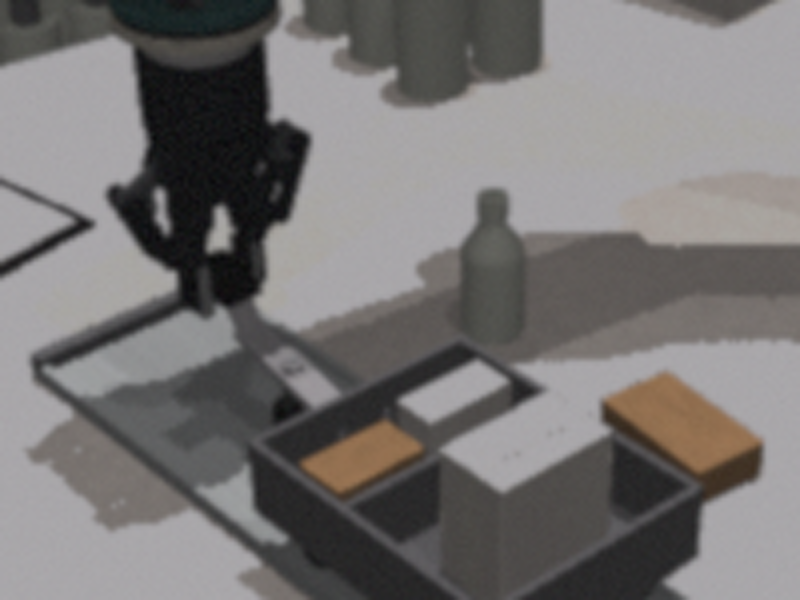

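View pics/r1.png

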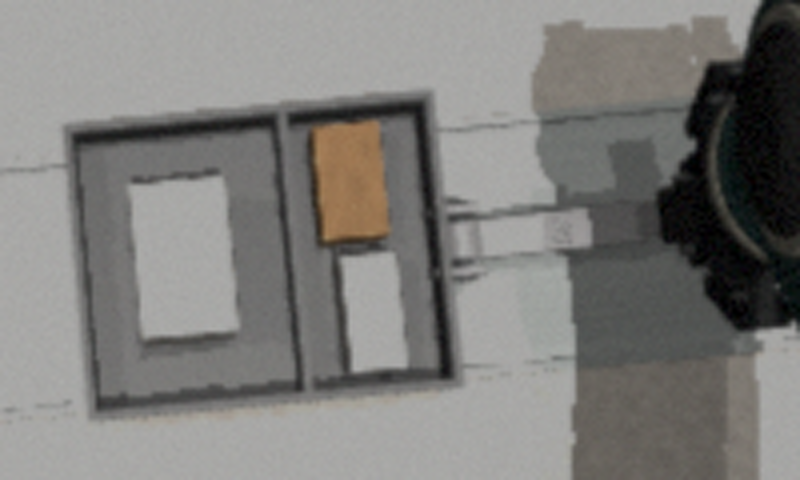

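Call:
play_rows([
  [[0, -0.018, -0.04], [0, 0, 0], -1],
  [[0, -0.038, -0.08], [0, 0, 0], -1],
  [[0, -0.062, -0.115], [0, 0, 0], -1],
  [[0, -0.085, -0.15], [0, 0, 0], -1],
  [[0, -0.1, -0.172], [0, 0, 0], -1],
  [[0, -0.1, -0.172], [0, 0, 0], -1],
])

```text
time: 19.35
position: [0.5761, -0.1835, 0.1296]
tcp_rot: [-0.0, 0.998, 0.057, 0.001]
force: [5.0, 1.5, 2.2]
finger_gap: 0.345
```

Run:
```python
from plan import *
s,p,R=state();print(s["time"],p,s["force"],s["finger_gap"])
a=cam("scene");t=cam("top")
crop(a,200,110,200,150,4,"pics/s2.png");crop(t,290,180,200,120,4,"pics/s1.png")
```

```text
19.35 [ 0.57610943 -0.18352555  0.12962023] [5.01940496 1.49543965 2.23947612] 0.34493479737519306
```

View pics/s2.png

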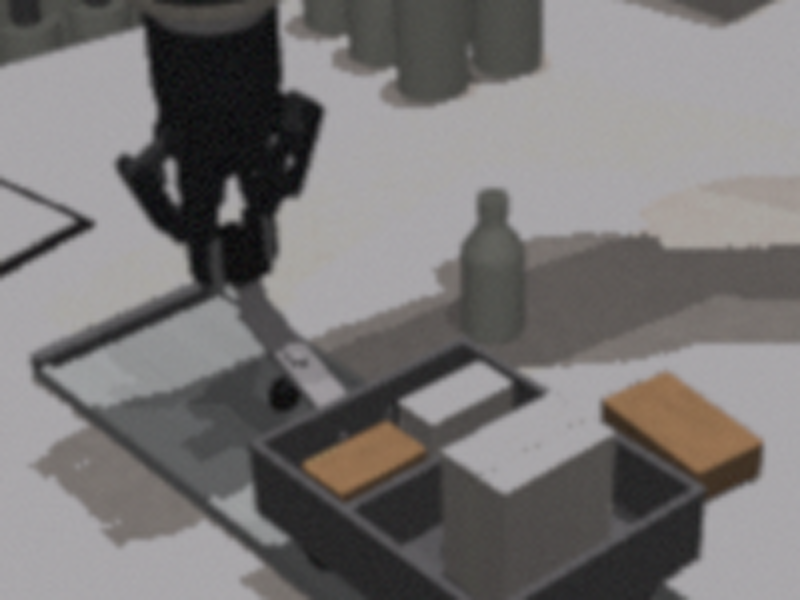

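View pics/s1.png

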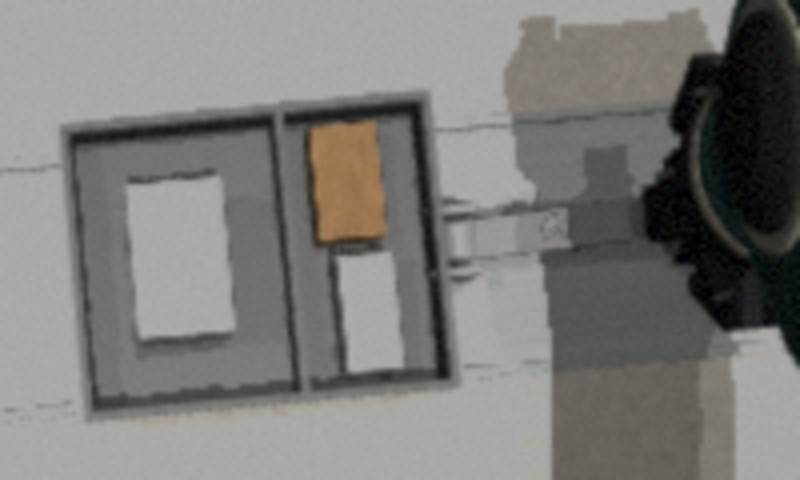

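Call:
play_rows([
  [[0, -0.01, -0.014], [0, 0, 0], -1],
  [[0, -0.01, -0.014], [0, 0, 0], -1],
])

```text
time: 19.62
position: [0.5759, -0.1823, 0.1314]
tcp_rot: [-0.0, 0.998, 0.056, 0.001]
force: [7.0, 2.1, -2.7]
finger_gap: 0.343
```

Call:
play_rows([
  [[0, -0.006, -0.01], [0, 0, 0], -1],
  [[0, -0.006, -0.01], [0, 0, 0], -1],
])

```text
time: 19.78
position: [0.5758, -0.1814, 0.1327]
tcp_rot: [-0.0, 0.998, 0.056, 0.001]
force: [8.4, 1.2, -5.6]
finger_gap: 0.342
```

Call:
play_rows([
  [[0.003, 0, 0], [0, 0, 0], -0.1],
  [[0.003, 0, 0], [0, 0, 0], 0.3],
  [[0.003, 0, 0], [0, 0, 0], 0.7],
  [[0.003, 0, 0], [0, 0, 0], 0.7],
  [[0.003, 0, -0.2], [0, 0, 0], 0.7],
  [[0.003, 0, -0.45], [0, 0, 0], 0.7],
  [[0.003, 0, -0.7], [0, 0, 0], 0.7],
  [[0.003, 0.2, -0.9], [0, 0, 0], 0.7],
  [[0.003, 0.4, -0.9], [0, 0, 0], 0.7],
  [[0.003, 0.6, -0.9], [0, 0, 0], 0.7],
])

```text
time: 20.62
position: [0.5864, -0.2724, 0.2703]
tcp_rot: [0.001, 0.998, 0.056, 0.001]
force: [0.4, -0.8, -0.3]
finger_gap: 0.849
```

Run:
```python
from plan import *
s,p,R=state();print(s["time"],p,s["force"],s["finger_gap"])
a=cam("scene");t=cam("top")
crop(a,200,130,200,150,4,"pics/u2.png");crop(t,290,180,200,120,4,"pics/u1.png")
cv2.imwrite("pics/u3.png",a["img"][:,:,::-1])
c=cv2.absdiff(a["img"],cv2.imread("pics/scene0.png")[:,:,::-1].copy())
```

```text
20.6167 [ 0.58636846 -0.27242841  0.27026083] [ 0.38017853 -0.75186397 -0.30260362] 0.849083717666099
```

View pics/u2.png

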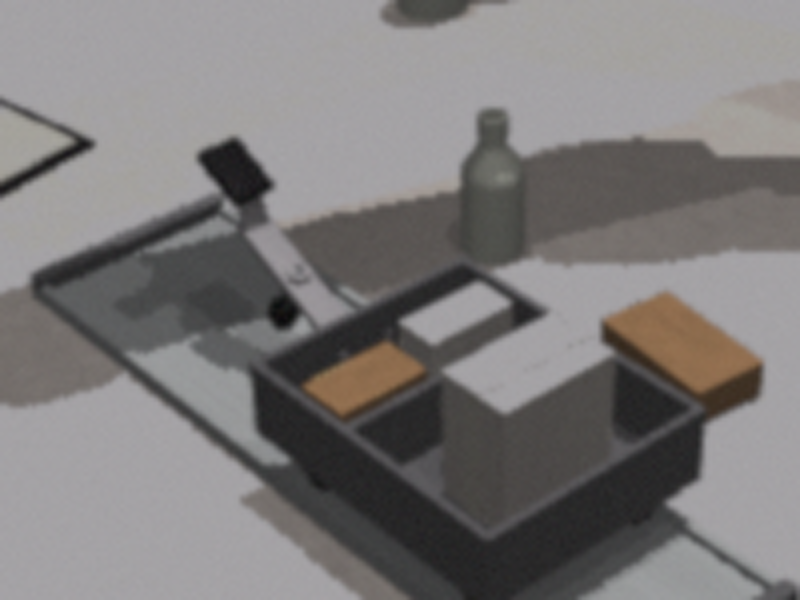

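View pics/u1.png

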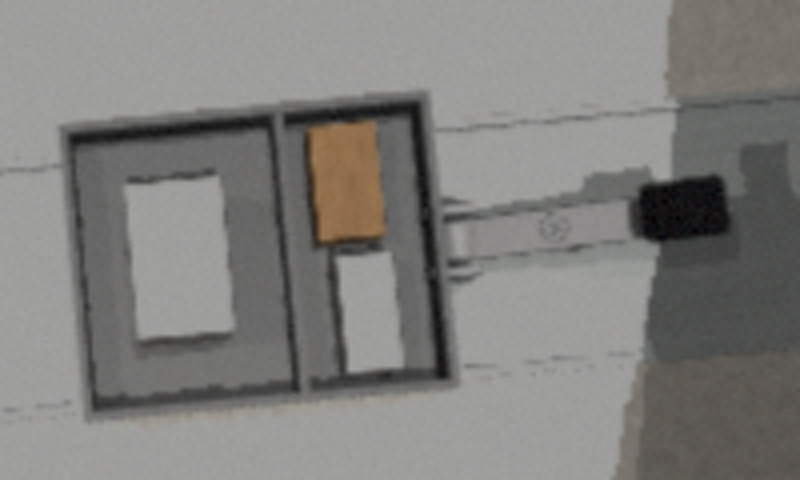

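View pics/u3.png

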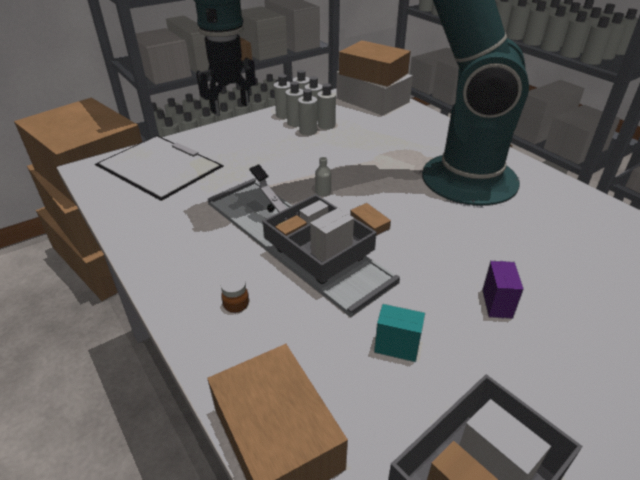

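The pedal is back in its starting place, at top (461,232) and scene (259,173). The carton is upright and the stock looks untouched. I'll let the arm settle, then hand in.

Call:
play_rows([
  [[0, 0, 0], [0, 0, 0], 0.7],
  [[0, 0, 0], [0, 0, 0], 0.7],
  [[0, 0, 0], [0, 0, 0], 0.7],
  [[0, 0, 0], [0, 0, 0], 0.7],
])

```text
time: 21.05
position: [0.5859, -0.27, 0.2679]
tcp_rot: [-0.0, 0.998, 0.057, -0.0]
force: [0.1, -0.1, -0.3]
finger_gap: 0.848
```

Run:
```python
from h import *
s=cam("scene");t=cam("top")
print("pedal",tri(t,(461.3,232.2),s,(258.7,172.8)))
print("carton top mid",tri(t,(180/4+290,257/4+180),s,(530/4+200,360/4+130)))
ctrl.hand_in()
```

```text
pedal (array([ 0.57427819, -0.18438208,  0.12844519]), np.float64(2.0375021196761544e-05))
carton top mid (array([0.54253246, 0.07363841, 0.13056307]), np.float64(0.0015387953112734898))
the job is handed in; nothing more can be done
```

The job is handed in at about 21 s. The brake was set, the carton stands in the empty compartment, and the pedal is up again. No verdict was given.

**What I did**
- **Brake:** I felt the foot touch with the lever near level, pressed to 14.7 N on the pedal and let go. The pedal stayed down.
- **Carton:** I stood the white carton in the empty compartment while the pedal stayed down.
- **Release:** I pinched the pedal by its sides, raised it along its arc to the top and backed the arm clear.

**Last checks**
- **Pedal:** it is back within about 1 px of its starting place in both views. Its triangulated height is 128 mm, against 132 mm at the start. That suggests about 0.03 rad, within the 0.12 limit.
- **Carton:** its top is centred about 6 mm from the bay centre at 131 mm height, where 132 mm is expected, and it looks upright.
- **Trolley:** it moved about 1–2 mm by the rim corners.
- **Stock:** the bottle, jar and packet look unmoved in the picture. I did not measure them again.

**What disagreed or stays uncertain**
- **Foot force:** it could not be measured directly after letting go. While the pedal was sliding down I read only 2–4 N, against the stated 5.6 N, so I cannot confirm the brake held above 8 N.
- **Setting the carton down:** one step pressed to 47 N on the wrist for a moment before I eased off. That push went through the held carton and nothing visibly shifted.

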